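Seat the safety plug of a battery pack and pull-test its latch

ROBOT

A 7-joint arm with a two-finger parallel gripper is mounted at the origin on the work surface. World frame = base frame: x ahead of the robot, y to its left, z up, the work surface at z = 0. Lengths are in m, angles in rad, forces in N, time in s.
With the tool pointing down it reaches from about 0.4 to 0.85 m from the base axis. Payload 10.4 kg.
Tool frame: the origin (TCP) lies at the very end of the fingers, on their centre line; the grasp point (between the pads) lies 19 mm behind it; z points along the fingers, y is the direction in which the jaws open and shut (so a half turn about z gives the same grasp; the last joint's range is limited). The gripper opens to 85 mm and grips with 20 to 120 N. Pads are 22 mm wide; open, the fingers measure 114 mm over their backs; the gripper's body (76 mm by 85 mm) begins 54 mm behind the grasp point. The pads swing forward as they close: fully open they stand 13 mm farther back than shut.
Start: joints at [1.211, 0.332, -0.065, 1.46, 0.022, 1.35, -0.088], TCP at [0.207, -0.59, 0.198] pointing down, gripper open.
Joint ranges: [-2.6, 2.6], [-0.5, 2.12], [-1.47, 1.34], [0.16, 2.42], [-1.27, 4.41], [0.06, 2.06], [-2.6, 2.6]. Speed limits (rad/s): [2.22, 2.22, 2.79, 2.79, 3.14, 3.14, 3.14].

INTERFACE

Orientations are given as a unit quaternion [x, y, z, w].
In Python, from workcell import manip gives the robot as it stands.
- The arm moves only by the tool arm_command, never from a script. Its arguments are lists of equal length, an entry for each row: "slide": the shift along the tool's x, y, z in mm, a list of three; "turn": the turn about the tool's z in degrees; "grip": the closure, from 0 (fully open) to 1 (shut). In form: {"slide": [[tx, ty, tz], ...], "turn": [turn, ...], "grip": [grip, ...]}. A call has 1 to 10 rows; each row shifts and turns the commanded pose from where the row before left it, along the tool's axes as they then stand; what a row does not reach is not made up. A row lasts 1/12 s, in which the tool goes at most 41.7 mm and 7.16 degrees, less where a joint would pass 70% of its speed; a pose out of reach is approached as far as the arm can. A call with a gripper value outside its range is refused whole. The fingers move at their own pace and stop on an object; "newtons" is the grip in N (left out, the last holds). Time passes only in rows, so rows that do not move let the fingers close. It gives the time, the measured TCP pose, the force and the opening at its end, in the units of the state.
- manip.get_obs(): the state, without advancing time (a new reading comes with each control period).
- manip.camera(name): name is "scene" or "top"; returns the picture (480x640x3 uint8, blue, green, red); there is no depth.
- manip.camera_info(name): a dict with "fx", "fy", "cx", "cy" (pixels), "dist_coeffs" ([k1, k2, p1, p2, k3] as OpenCV has them; the pictures are not rectified), "rvec" (rotation vector, rad) and "tvec" (3), from world to camera coordinates, as OpenCV has them. Camera axes: x right, y down, z forward; pixel columns grow to the right and rows downward; lengths in m; the calibration is good to about 2 mm. A picture is of the moment at which its call begins. camera_info takes no time and is no camera call.
- manip.hand_in(): hands the job in, once; it reports no verdict.
Trained networks look in the newest picture that a camera, given by its name, has taken for a name from the list of things; names that differ only in an ending like _2 or _b are one class to them, and where a whole thing is asked for, a point or a joint stands for the part that bears it (a point fixed in the world has none). Each returns a list of dicts, best first, with "score" (0 to 1); they miss things now and then, are a little off and sometimes report something else, mostly with a low value. They report only what shows in the picture. A call takes as long as a camera call. They do not tell look-alikes from the thing itself.
- manip.cut_out(target, camera): "pixels" (480x640 bool, what is visible of it).
- manip.tip_of(target, camera): "xyz" ([x, y, z] in m, in the coordinates of the camera as it stood for that picture, good to about 4 mm: a listed point, or the origin of a listed thing).
The state is a dict: "clock": time; "joint_pos": joint angles; "joint_velocities": joint speeds; "tau": joint torques, N m; "position": TCP position; "ee_rot": TCP orientation; "ft_force": force on the tool from outside, world axes, zero at the start; "torque": the same for the moment, N m; "grip_width": opening from 0.0 (shut) to 1.0 (fully open).
Only numpy, scipy, OpenCV 4.12 (cv2) and the standard library are available. Lean on these libraries where they do the work, as an engineer would, in place of code of your own. Each camera call takes 0.05 s, during which the arm holds its last target.

TASK

Press the orange safety plug straight down into the black socket on top of the battery pack until it snaps fully home. Then prove that it is latched: tug it straight up with about 12 newtons, held steadily for two seconds, and never with more than 16. Let go and leave the plug seated in the socket, and leave the loose cell, the tape roll and the bus bar where they are.

Things in the scene. Friction and masses are not known exactly. Their poses are not given: they have to be found in the camera images.
- plug: Loose orange plug standing upright on the bench, 70 g, 75 mm tall. Origin: centre of its underside, z up. From below: copper nose 21 x 19 (x, y) to z = 4; head 28 x 24 to z = 14; neck 12 x 24 to z = 35; rubbery handle 44 x 20 to z = 75. Grip the handle across its y faces (20 wide) near z = 58, fingertips clear of the socket. Half turns alike.
- socket (a point): Centre of the inner floor of the black socket on the pack, 82 mm over the bench, z up. Slick well 32 (x) x 28 (y) mm, 26 mm deep, with a flared rim (3 mm a side) to 32 mm above this point. Plug x goes along socket x, either way round; it is home, on a solid stop, when its origin meets this point. Outside the socket is 50 x 46 mm.
- latch: Two white spring jaws on the socket's x sides, sloped on top, flat below; their tabs end 30 mm from its centre. Pressing the plug's head past them takes 5 to 12 N; they snap in over it. Origin 6 mm below the socket floor. A plug that is home lifts about 1 mm, then the jaws hold it stiffly (several N per 0.1 mm); the tug is the force between jaws and plug, so do not lean it on the walls.
- pack: Fixed battery pack, 104 (x) x 200 (y) mm: yellow sides, teal cells with nickel strips on top, 72 mm high. A grey terminal block at its +y end, 76 mm high, carries the socket, 60 mm along y from the pack's centre, axes alike. Origin: centre of its underside.
- cell: Bystander: loose teal cell standing upright on the bench, 21 mm diameter, 70 mm tall, origin at the centre of its foot.
- tape: Bystander: amber tape roll lying flat on the pack's cells, 60 mm outer diameter, 12 mm high, origin at the centre of its underside.
- busbar: Bystander: loose copper bus bar lying flat on the bench, 20 (x) x 90 (y) x 6 mm, origin at the centre of its underside.
Not all that is in view belongs to the job. Several things have the shape of the plug; the one meant has the colours described above.

How it is judged:
On the way, in this order (a step that is already met when the one before it is completed fails the run):
1. the plug is fully home in the socket, upright, its head below the jaws (z of plug in the frame of socket between -0.003 and 0.0025 m and horizontal distance between plug and socket below 0.004 m and angle between plug's own z axis and vertical below 0.1 rad), for 0.1 s.
2. the seated plug is pulled up against the latch jaws with more than 8 N for 1 s (contact force between plug and latch above 8 N and z of plug in the frame of socket below 0.004 m and horizontal distance between plug and socket below 0.004 m), for 1 s.
At the end, for the whole second after the job is handed in: The plug sits in the socket within 3 mm of fully home and 4 mm of its centre, upright within 0.1 rad, let go and at rest, after a pull of more than 8 N held for 1 s (z of plug in the frame of socket between -0.003 and 0.003 m and horizontal distance between plug and socket below 0.004 m and angle between plug's own z axis and vertical below 0.1 rad and linear speed of plug below 0.02 m/s); the robot touches nothing.
It fails at once if the latch is pulled with more than 18 N (contact force between plug and latch above 18 N and z of plug in the frame of socket below 0.006 m).
It fails at once if the loose cell is moved or knocked over (distance of cell from where it was at the start of the episode above 0.02 m or angle between cell's own z axis and vertical above 0.5 rad).
It fails at once if the tape roll is moved (distance of tape from where it was at the start of the episode above 0.02 m).
It fails at once if the bus bar is moved (distance of busbar from where it was at the start of the episode above 0.02 m).
It also fails if it takes over 51 s, if anything falls off the work surface, if the arm or the gripper's body presses on something with over 40 N, if the wrist force passes 120 N, or if a joint passes its speed limit or range.

## Working session

There is one attempt and no reset: what is moved stays moved. The work goes in short steps, Python scripts to look and compute and a tool call to move; the robot and the scene stay as the last step left them, time stands still between calls to the robot, and variables do not carry over. Pictures are saved under pics/ and viewed, and the job is handed in when it is done.

Besides the shell and the picture viewer there is one more tool, called after "Emit:" by a JSON object that holds its "api" and its "payload", one argument or row to a line. arm_command: Moves the arm, as the interface text tells. Its arguments: {"type":"object","properties":{"slide":{"type":"array","items":{"type":"array","items":{"type":"number"}}},"turn":{"type":"array","items":{"type":"number"}},"grip":{"type":"array","items":{"type":"number"}},"newtons":{"type":"number"}},"required":["slide","turn","grip"]}

```bash
mkdir -p pics; ls
python3 - <<'E'
from workcell import manip
import cv2
for n in ("scene","top"):
    im=manip.camera(n); cv2.imwrite(f"pics/{n}0.png",im); print(manip.camera_info(n))
    for t in ("plug","socket","pack","cell","tape","busbar"):
        for f in (manip.tip_of,):
            for r in f(t,n): print(n,t,round(r["score"],2),r["xyz"])
print(manip.get_obs())
E
```

```text
pics
{'fx': 470.5093179596013, 'fy': 470.5093179596013, 'cx': 324.44378972873534, 'cy': 241.4294151343105, 'dist_coeffs': array([-0.03881319,  0.        ,  0.        ,  0.        ,  0.        ]), 'rvec': array([ 0.79874031,  2.59769609, -1.08667623]), 'tvec': array([ 0.41090166, -0.22473962,  1.09809309])}
scene plug 0.75 [0.0818, 0.2008, 0.6822]
scene plug 0.68 [0.1917, 0.1045, 0.7752]
scene plug 0.59 [0.1631, 0.2085, 0.666]
scene socket 0.84 [-0.1282, -0.1, 0.8656]
scene pack 0.85 [-0.1408, -0.0826, 0.9636]
scene cell 0.69 [-0.0385, 0.0513, 0.8306]
scene tape 0.79 [-0.1458, -0.1702, 0.9563]
scene busbar 0.91 [-0.0276, 0.1626, 0.7164]
{'fx': 470.79186261602575, 'fy': 470.79186261602575, 'cx': 317.89726348198866, 'cy': 241.53396014227448, 'dist_coeffs': array([-0.08654084,  0.        ,  0.        ,  0.        ,  0.        ]), 'rvec': array([ 2.16828858, -2.20209617,  0.07715145]), 'tvec': array([0.08391953, 0.55182875, 0.95094724])}
top plug 0.95 [-0.2366, -0.0484, 0.9951]
top plug 0.88 [-0.1848, 0.1194, 0.9817]
top plug 0.68 [-0.2027, 0.035, 0.9857]
top pack 0.91 [0.2195, -0.0194, 0
[... 205 characters left out ...]
]
{'clock': 0.7, 'joint_pos': array([ 1.21143966,  0.33219859, -0.06471146,  1.46008771,  0.0215988 ,
        1.34986166, -0.08848946]), 'joint_velocities': array([-0.00057132,  0.001055  ,  0.00204722,  0.00194635,  0.00105694,
        0.00179417,  0.00062164]), 'tau': array([-1.57212668e-03, -6.25104475e+01,  4.77799773e-02, -3.91773391e+01,
        1.60745904e-02,  1.88058279e-03,  2.48749160e-05]), 'position': array([ 0.20655817, -0.58992682,  0.19774431]), 'ee_rot': array([9.85855806e-01, 1.67595718e-01, 2.56706434e-05, 6.56522416e-05]), 'ft_force': array([-0.31444518,  0.31690201, -0.05056403]), 'torque': array([ 0.00374111, -0.00542751,  0.00491292]), 'grip_width': 0.9998821005057319}
```

View pics/scene0.png

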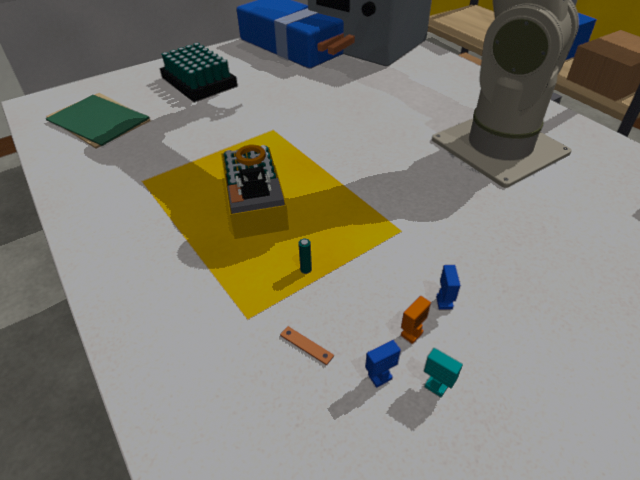

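View pics/top0.png

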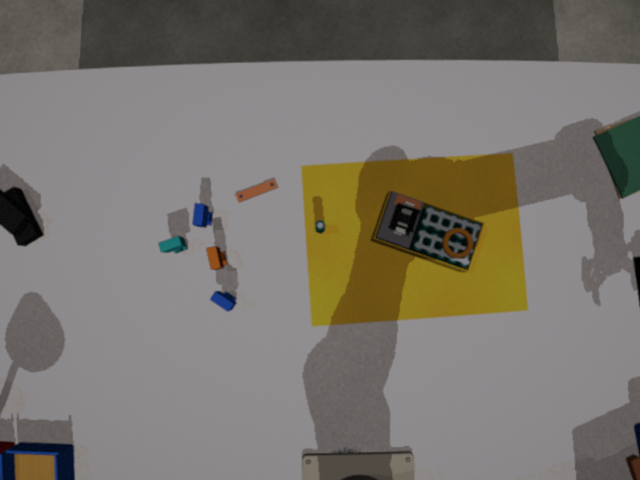

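```bash
cat > h.py <<'E'
import numpy as np, cv2
from workcell import manip
def RT(n):
    i=manip.camera_info(n); R,_=cv2.Rodrigues(i["rvec"]); K=np.array([[i["fx"],0,i["cx"]],[0,i["fy"],i["cy"]],[0,0,1.]])
    return K,i["dist_coeffs"],R,i["tvec"],i["rvec"]
def c2w(n,p):
    K,d,R,t,_=RT(n); return R.T@(np.array(p)-t)
def proj(n,P):
    K,d,R,t,r=RT(n); return cv2.projectPoints(np.atleast_2d(np.array(P,float)),r,t,K,d)[0][:,0]
def onz(n,uv,z):
    K,d,R,t,_=RT(n); u=cv2.undistortPoints(np.array(uv,float).reshape(-1,1,2),K,d)[:,0]
    o=-R.T@t; D=np.c_[u,np.ones(len(u))]@R
    return o+D*((z-o[2])/D[:,2])[:,None]
E
python3 - <<'E'
from h import *
np.set_printoptions(precision=4,suppress=True)
for n,p in [("scene",[.0818,.2008,.6822]),("scene",[.1917,.1045,.7752]),("scene",[.1631,.2085,.666]),("scene",[-.1282,-.1,.8656]),("scene",[-.1408,-.0826,.9636]),("scene",[-.0385,.0513,.8306]),("scene",[-.1458,-.1702,.9563]),("scene",[-.0276,.1626,.7164]),
("top",[-.2366,-.0484,.9951]),("top",[-.1848,.1194,.9817]),("top",[-.2027,.035,.9857]),("top",[.2195,-.0194,.9957]),("top",[.0058,-.027,.9858]),("top",[.2676,.0023,.9193]),("top",[-.1334,-.1067,1.0003])]:
    w=c2w(n,p); print(n,w,proj(n,w)[0])
E
```

```text
scene [ 0.6051  0.3101 -0.0052] [380.6396 379.377 ]
scene [ 0.4392  0.2603 -0.0037] [440.4383 304.6606]
scene [ 0.5471  0.3695 -0.0002] [438.9626 387.8253]
scene [ 0.5877 -0.0905  0.0813] [254.8543 187.1474]
scene [ 0.567  -0.1455  0.0001] [255.7701 201.1422]
scene [ 0.5874  0.0681 -0.0024] [302.6398 270.4826]
scene [ 0.539  -0.1948  0.0675] [252.8616 157.8678]
scene [ 0.6673  0.2066 -0.001 ] [306.3543 348.0004]
top [ 0.6067  0.3112 -0.0013] [206.53   218.7521]
top [0.4376 0.262  0.0001] [229.6583 298.5455]
top [0.5224 0.2786 0.0021] [221.4482 258.1877]
top [ 0.5708 -0.1444 -0.0043] [421.2425 232.4   ]
top [0.581  0.0692 0.0062] [320.667  228.6404]
top [ 0.543  -0.1921  0.0703] [453.9356 242.7032]
top [ 0.6636  0.2071 -0.0025] [255.2709 191.4423]
```

The scene picture shows four plug-shaped things: blue (450,287), orange (415,318), blue (382,362) and teal (442,370). In the top picture they are at (223,301), (215,258), (202,215) and (172,245). Only the orange one fits the description. The pack with the socket is at about (255,180) in scene and (405,218) in top. I'll check the plug and socket in enlarged crops.

Run:
```python
import cv2,numpy as np
s=cv2.imread("pics/scene0.png");t=cv2.imread("pics/top0.png")
f=lambda im,u,v,w,h:cv2.resize(im[v:v+h,u:u+w],(400,300),interpolation=cv2.INTER_CUBIC)
o=np.vstack([np.hstack([f(s,385,285,64,48+12)[:300],f(t,190,233,56,42)]),np.hstack([f(s,205,135,100,75),f(t,365,185,80,60)])])
cv2.imwrite("pics/crop1.png",o)
```

```text
(no output)
```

View pics/crop1.png

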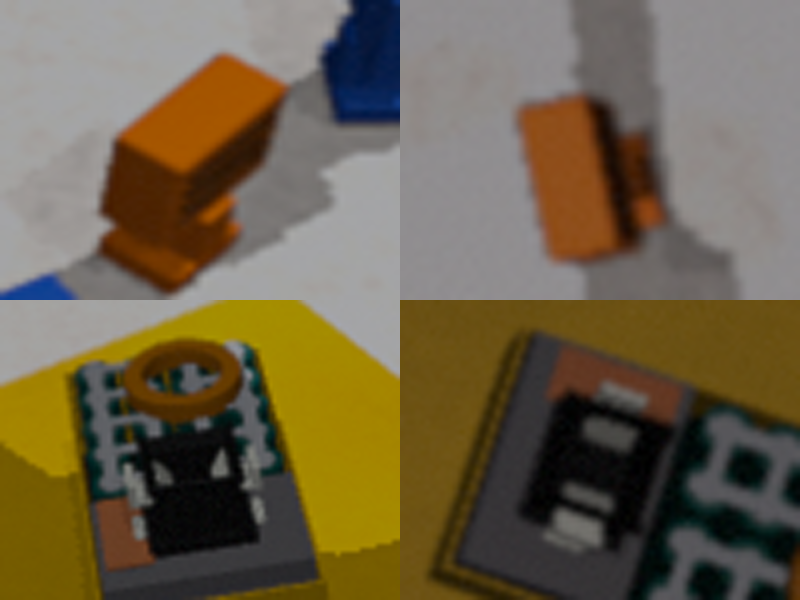

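The crop confirms the orange plug, upright, with a plain handle top and an orange head. Next I'll fit the plug and pack silhouettes in both cameras.

```bash
cat >> h.py <<'E'
from scipy.optimize import minimize
def boxpts(b):
    x,y,z0,z1=b; return np.array([[sx*x/2,sy*y/2,z] for sx in(-1,1) for sy in(-1,1) for z in(z0,z1)])/1000
def sil(n,boxes,q,S=4,off=(0,0,0)):
    m=np.zeros((480*S,640*S),np.uint8); c,s=np.cos(q[2]),np.sin(q[2]); R=np.array([[c,-s,0],[s,c,0],[0,0,1]])
    for b in boxes:
        P=(boxpts(b)+off)@R.T+[q[0],q[1],0]
        h=cv2.convexHull(np.round((proj(n,P)+.5)*S).astype(np.int32)); cv2.fillConvexPoly(m,h,255)
    return cv2.resize(m,(640,480),interpolation=cv2.INTER_AREA)/255.
def fit(masks,boxes,q0,off=(0,0,0),step=(.006,.006,.15)):
    def cost(q):
        return sum(np.abs(sil(n,boxes,q,off=off)-m).sum()/m.sum() for n,m in masks.items())
    best=None
    for k in (1,.4,.15):
        s=np.vstack([q0]+[np.array(q0)+k*np.eye(3)[i]*step for i in range(3)])
        r=minimize(cost,q0,method="Nelder-Mead",options=dict(initial_simplex=s,xatol=1e-5,fatol=1e-4)); q0=r.x
    return r.x,r.fun
PLUG=[(21,19,0,4),(28,24,4,14),(12,24,14,35),(44,20,35,75)]
E
python3 - <<'E'
from h import *
np.set_printoptions(precision=4,suppress=True)
im={n:cv2.imread(f"pics/{n}0.png") for n in("scene","top")}
win={"scene":(395,290,437,350),"top":(200,240,235,275)}
M={}
for n in im:
    h=cv2.cvtColor(im[n],cv2.COLOR_BGR2HSV); k=((h[...,0]<20)&(h[...,1]>130)&(h[...,2]>30)); w=np.zeros_like(k); a=win[n]; w[a[1]:a[3],a[0]:a[2]]=1; M[n]=(k&w).astype(float); print(n,M[n].sum())
for y in(0,.3,-.3,1.2,1.57,1.9):
    print(y,fit(M,PLUG,[.5224,.2786,y]))
q=fit(M,PLUG,[.5224,.2786,-.2])[0]
for n in M: print(n,fit({n:M[n]},PLUG,[.5224,.2786,fit(M,PLUG,[.5224,.2786,0])[0][2]]))
# pack masks
C={}
for n in im:
    for t in("pack","socket"):
        r=manip.cut_out(t,n)
        for i in r[:2]:
            p=i["pixels"]; ys,xs=np.where(p); print(n,t,round(i["score"],2),p.sum(),xs.min(),xs.max(),ys.min(),ys.max())
        if r: np.save(f"{n}_{t}.npy",r[0]["pixels"])
E
```

```text
scene 836.0
top 309.0
0 (array([0.5222, 0.2806, 0.3263]), np.float64(0.378196236919072))Traceback (most recent call last):
  File "<stdin>", line 9, in <module>
  File "h.py", line 29, in fit
    r=minimize(cost,q0,method="Nelder-Mead",options=dict(initial_simplex=s,xatol=1e-5,fatol=1e-4)); q0=r.x
    res = _minimize_neldermead(fun, x0, args, callback, bounds=bounds,
                               **options)
    fsim[j] = func(sim[j])
              ~~~~^^^^^^^^
    fx = function(np.copy(x), *(wrapper_args + args))
  File "h.py", line 25, in cost
    return sum(np.abs(sil(n,boxes,q,off=off)-m).sum()/m.sum() for n,m in masks.items())
  File "h.py", line 25, in <genexpr>
    return sum(np.abs(sil(n,boxes,q,off=off)-m).sum()/m.sum() for n,m in masks.items())
                      ~~~^^^^^^^^^^^^^^^^^^^
  File "h.py", line 21, in sil
    h=cv2.convexHull(np.round((proj(n,P)+.5)*S).astype(np.int32)); cv2.fillConvexPoly(m,h,255)
                               ~~~~^^^^^
  File "h.py", line 9, in proj
    K,d,R,t,r=RT(n); return cv2.projectPoints(np.atleast_2d(np.array(P,float)),r,t,K,d)[0][:,0]
              ~~^^^
  File "h.py", line 4, in RT
    i=manip.camera_info(n); R,_=cv2.Rodrigues(i["rvec"]); K=np.array([[i["fx"],0,i["cx"]],[0,i["fy"],i["cy"]],[0,0,1.]])
ValueError: time passes only in moves, steps and waits
```

```bash
cat > cache.py <<'E'
from workcell import manip
import pickle
pickle.dump({n:manip.camera_info(n) for n in("scene","top")},open("ci.pkl","wb")); print(manip.get_obs()["clock"])
E
python3 cache.py
sed -i 's/^    i=manip.camera_info(n);/    i=CI[n];/; s/^from workcell import manip/from workcell import manip\nimport pickle\nCI=pickle.load(open("ci.pkl","rb"))/' h.py
cat > f1.py <<'E'
from h import *
np.set_printoptions(precision=4,suppress=True)
im={n:cv2.imread(f"pics/{n}0.png") for n in("scene","top")}
win={"scene":(395,290,437,350),"top":(200,240,235,275)}
M={}
for n in im:
    h=cv2.cvtColor(im[n],cv2.COLOR_BGR2HSV); k=((h[...,0]<20)&(h[...,1]>130)&(h[...,2]>30)); w=np.zeros_like(k); a=win[n]; w[a[1]:a[3],a[0]:a[2]]=1; M[n]=(k&w).astype(float); print(n,M[n].sum())
R=[fit(M,PLUG,[.5224,.2786,y]) for y in(0,.3,-.3,1.2,1.57,1.9)]
for r in R: print(r)
q=min(R,key=lambda r:r[1])[0]
for n in M: print(n,fit({n:M[n]},PLUG,q))
C={}
for n in im:
    for t in("pack","socket"):
        r=manip.cut_out(t,n)
        for i in r[:2]:
            p=i["pixels"]; ys,xs=np.where(p); print(n,t,round(i["score"],2),p.sum(),xs.min(),xs.max(),ys.min(),ys.max())
        if r: np.save(f"{n}_{t}.npy",r[0]["pixels"])
E
python3 f1.py
```

```text
0.7
scene 836.0
top 309.0
(array([0.5222, 0.2806, 0.3263]), np.float64(0.378196236919072))
(array([0.5217, 0.2805, 0.326 ]), np.float64(0.376189151122272))
(array([0.5222, 0.2807, 0.3414]), np.float64(0.37205095227728907))
(array([0.5217, 0.2805, 0.3285]), np.float64(0.37199856328775144))
(array([0.5217, 0.2805, 0.3308]), np.float64(0.3735519552736782))
(array([0.5221, 0.2804, 3.4665]), np.float64(0.3811864170576485))
scene (array([0.522 , 0.2802, 0.3266]), np.float64(0.11718266253869969))
top (array([0.5211, 0.2809, 0.3035]), np.float64(0.24356875436258643))
scene socket 0.9 4359 221 288 146 238
top pack 0.65 5176 372 482 191 271
top socket 0.93 5189 371 484 190 271
```

```bash
cat > f2.py <<'E'
from h import *
np.set_printoptions(precision=4,suppress=True)
im={n:cv2.imread(f"pics/{n}0.png") for n in("scene","top")}
M={n:np.load(f"{n}_socket.npy").astype(float) for n in im}
class B: pass
# pack silhouettes incl. socket (offset via custom boxes)
import h
old=h.boxpts
def bp(b):
    P=old(b[:4]); 
    return P+[0,b[4]/1000,0]
h.boxpts=bp
PK=[(104,200,0,72,0),(50,46,72,114,60)]
q0=[.569,-.145,-.33]
r=fit(M,PK,q0); print(r)
for n in M:
    r1=fit({n:M[n]},PK,r[0]); print(n,r1, "socket",r1[0][:2]+.06*np.array([-np.sin(r1[0][2]),np.cos(r1[0][2])]))
q=r[0]; print("socket",q[:2]+.06*np.array([-np.sin(q[2]),np.cos(q[2])]))
tiles=[]
for n,(u,v,w,hh) in {"scene":(210,135,90,115),"top":(365,185,120,90)}.items():
    S=6 if n=="top" else 5
    o=cv2.resize(im[n][v:v+hh,u:u+w],None,fx=S,fy=S,interpolation=cv2.INTER_CUBIC)
    c,s=np.cos(q[2]),np.sin(q[2]); R=np.array([[c,-s,0],[s,c,0],[0,0,1]])
    def dr(x,y,cy,z,col):
        P=np.array([[x/2,cy+y/2,z],[-x/2,cy+y/2,z],[-x/2,cy-y/2,z],[x/2,cy-y/2,z]])/1000@R.T+[q[0],q[1],0]
        p=(proj(n,P)-[u,v]+.5)*S; cv2.polylines(o,[p.astype(np.int32)],True,col,1)
    dr(104,200,0,0,(0,0,255)); dr(104,200,0,72,(255,0,255)); dr(50,46,60,114,(0,255,0)); dr(38,34,60,114,(255,255,0)); dr(50,46,60,76,(0,255,0)); dr(32,28,60,82,(255,0,0))
    cv2.imwrite(f"pics/ov_{n}.png",cv2.resize(o,None,fx=1,fy=1))
E
python3 f2.py
```

```text
(array([ 0.57  , -0.1446, -0.3497]), np.float64(0.28591285761996466))
scene (array([ 0.5699, -0.1464, -0.3441]), np.float64(0.15240858444777314)) socket [ 0.5902 -0.0899]
top (array([ 0.5695, -0.143 , -0.3493]), np.float64(0.1287640899489493)) socket [ 0.59   -0.0866]
socket [ 0.5905 -0.0882]
```

View pics/ov_scene.png

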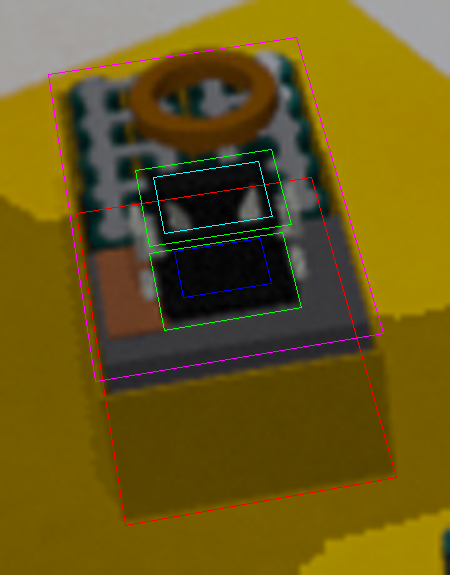

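View pics/ov_top.png

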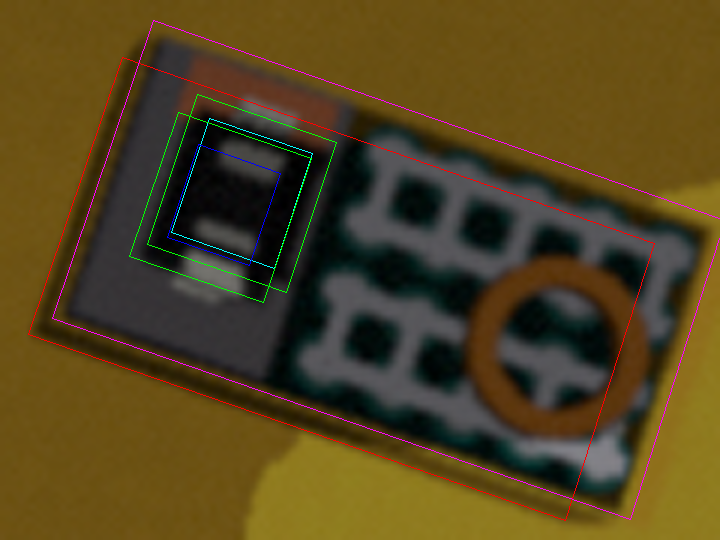

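The fitted outline is about 3 px too large on one side, because the visible pack is slightly inset. I'll refine the socket from its black body and white jaws directly.

```bash
cat > f3.py <<'E'
from h import *
import h
np.set_printoptions(precision=4,suppress=True)
im={n:cv2.imread(f"pics/{n}0.png") for n in("scene","top")}
win={"scene":(225,155,280,208),"top":(382,195,425,240)}
M={}
for n in im:
    g=im[n].max(2); a=win[n]; k=np.zeros(g.shape,np.uint8); k[a[1]:a[3],a[0]:a[2]]=(g[a[1]:a[3],a[0]:a[2]]<32)
    k=cv2.morphologyEx(k,cv2.MORPH_OPEN,np.ones((3,3),np.uint8))
    nl,lab,st,_=cv2.connectedComponentsWithStats(k); j=1+np.argmax(st[1:,4]); 
    pts=cv2.findNonZero((lab==j).astype(np.uint8)); hull=cv2.convexHull(pts); m=np.zeros_like(k); cv2.fillConvexPoly(m,hull,1); M[n]=m.astype(float); print(n,m.sum(),st[j])
    u,v=a[0]-10,a[1]-10;w=a[2]-a[0]+20;hh=a[3]-a[1]+20
    o=im[n].copy(); cv2.drawContours(o,[hull],-1,(0,255,0),1)
    cv2.imwrite(f"pics/bk_{n}.png",np.hstack([cv2.resize(x[v:v+hh,u:u+w],(390,390),interpolation=cv2.INTER_NEAREST) for x in (im[n],o)]))
for top in (114,):
  SK=[(50,46,76,top)]
  r=fit(M,SK,[.59,-.088,-.34]); print(r)
  for n in M: print(n,fit({n:M[n]},SK,[.59,-.088,-.34]))
  np.save("sk.npy",r[0])
for z in (.09,.1,.11): print(z,onz("top",[[404.3,217.0]],z))
E
python3 f3.py
```

```text
scene 852 [239 164  30  35 695]
top 983 [389 204  36  36 602]
(array([ 0.5881, -0.0919, -0.3854]), np.float64(0.3329178657072656))
scene (array([ 0.5896, -0.0917, -0.3709]), np.float64(0.09568719506581976))
top (array([ 0.5865, -0.0977, -0.2193]), np.float64(0.19938962360122076))
0.09 [[ 0.5928 -0.0916  0.09  ]]
0.1 [[ 0.5916 -0.0897  0.1   ]]
0.11 [[ 0.5904 -0.0879  0.11  ]]
```

```bash
cat > f4.py <<'E'
from h import *
import sys
im={n:cv2.imread(f"pics/{n}0.png") for n in("scene","top")}
q=[float(a) for a in sys.argv[1:4]]
c,s=np.cos(q[2]),np.sin(q[2]); R=np.array([[c,-s,0],[s,c,0],[0,0,1]]); out=[]
for n,(u,v,w,hh) in {"scene":(227,145,56,68),"top":(377,187,56,68)}.items():
    S=7; 
    o=cv2.resize(cv2.convertScaleAbs(im[n][v:v+hh,u:u+w],alpha=1.8),None,fx=S,fy=S,interpolation=cv2.INTER_CUBIC)
    def dr(x,y,cy,z,col):
        P=np.array([[x/2,cy+y/2,z],[-x/2,cy+y/2,z],[-x/2,cy-y/2,z],[x/2,cy-y/2,z]])/1000@R.T+[q[0],q[1],0]
        p=(proj(n,P)-[u,v]+.5)*S; cv2.polylines(o,[p.astype(np.int32)],True,col,1)
    dr(50,46,0,76,(0,255,0)); dr(50,46,0,114,(0,255,0)); dr(38,34,0,114,(255,255,0)); dr(60,10,0,95,(0,0,255)); dr(104,200,-60,72,(255,0,255))
    out.append(o)
cv2.imwrite("pics/"+sys.argv[4],np.hstack(out))
E
python3 f4.py .590 -.090 -.335 sk1.png
```

```text
(no output)
```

View pics/sk1.png

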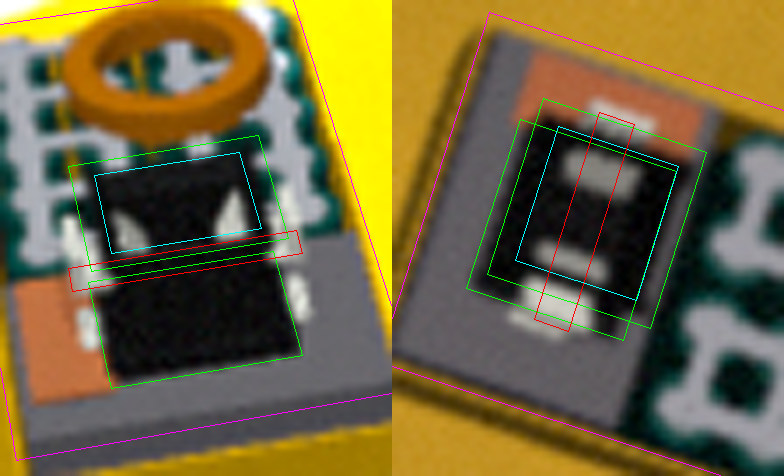

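Plug: about (0.522, 0.2805), yaw 0.325. Socket: about (0.591, -0.089), yaw -0.335. The tool's yaw is already about 0.337, so it nearly suits the grasp. I'll start moving.

Emit:
{"api": "arm_command", "payload": {
  "slide": [
    [35,-20,-5],
    [35,-20,-5],
    [35,-20,-5],
    [35,-20,-5],
    [35,-20,-5],
    [35,-20,-5],
    [35,-20,-5],
    [35,-20,-5],
    [19,-35,0],
    [19,-35,0]
  ],
  "turn": [0,0,0,0,0,0,0,0,0,0],
  "grip": [0.4,0.4,0.4,0.4,0.4,0.4,0.4,0.4,0.4,0.4],
  "newtons": 80
}}

```text
clock: 1.73
position: [0.4317, -0.2658, 0.2378]
ee_rot: [0.986, 0.168, 0.0, 0.0]
ft_force: [0.7, -0.1, -1.5]
grip_width: 0.598
```

Emit:
{"api": "arm_command", "payload": {
  "slide": [
    [19,-35,0],
    [19,-35,0],
    [19,-35,0],
    [19,-35,0],
    [19,-35,0],
    [19,-35,0],
    [19,-35,0],
    [19,-35,0],
    [19,-35,0],
    [19,-35,0]
  ],
  "turn": [0,0,0,0,0,0,0,0,0,0],
  "grip": [0.4,0.4,0.4,0.4,0.4,0.4,0.4,0.4,0.4,0.4]
}}

```text
clock: 2.57
position: [0.4944, 0.1272, 0.2381]
ee_rot: [0.986, 0.167, 0.001, 0.0]
ft_force: [1.4, -0.0, -0.5]
grip_width: 0.6
```

Emit:
{"api": "arm_command", "payload": {
  "slide": [
    [19,-35,0],
    [19,-35,0],
    [0,0,0],
    [0,0,0],
    [0,0,0]
  ],
  "turn": [0,0,0,0,0],
  "grip": [0.4,0.4,0.4,0.4,0.4]
}}

```text
clock: 2.98
position: [0.5071, 0.2036, 0.2375]
ee_rot: [0.986, 0.168, -0.0, 0.0]
ft_force: [0.8, -0.1, -0.2]
grip_width: 0.602
```

Emit:
{"api": "arm_command", "payload": {
  "slide": [
    [19.5,-34,0],
    [19.8,-33.7,0],
    [0,0,40],
    [0,0,40],
    [0,0,35],
    [0,0,0],
    [0,0,0],
    [0,0,0]
  ],
  "turn": [0.6,0,0,0,0,0,0,0],
  "grip": [0.4,0.4,0.4,0.4,0.4,0.4,0.4,0.4]
}}

```text
clock: 3.65
position: [0.5236, 0.2804, 0.1252]
ee_rot: [0.987, 0.162, 0.001, -0.0]
ft_force: [-0.1, -0.2, 1.5]
grip_width: 0.598
```

Run:
```python
from h import *
print(manip.get_obs()["position"])
s=manip.camera("scene");t=manip.camera("top")
cv2.imwrite("pics/s1.png",s);cv2.imwrite("pics/t1.png",t)
f=lambda im,u,v,w,h:cv2.resize(im[v:v+h,u:u+w],(400,400),interpolation=cv2.INTER_CUBIC)
cv2.imwrite("pics/c1.png",np.hstack([f(s,365,240,120,120),f(t,165,205,100,100)]))
```

```text
[0.52357947 0.28044791 0.12518614]
```

View pics/c1.png

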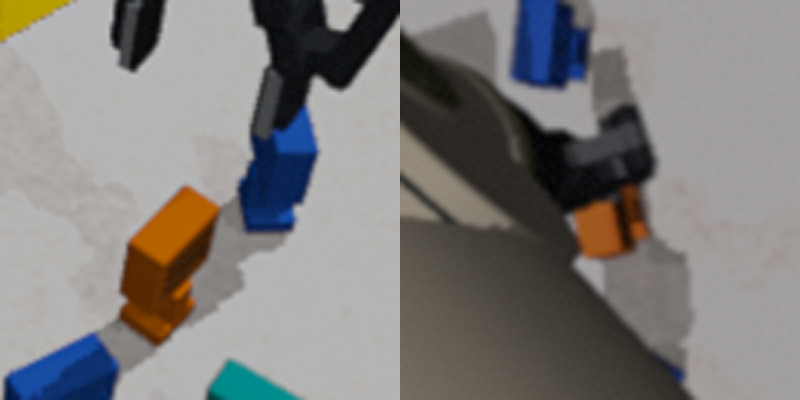

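The jaws straddle the plug across its short side, with the orange plug at about (165,260) in the left crop. I'll descend and grip.

Emit:
{"api": "arm_command", "payload": {
  "slide": [
    [-1.5,0,25],
    [0,0,25],
    [0,0,20],
    [0,0,16],
    [0,0,0],
    [0,0,0]
  ],
  "turn": [0,0,0,0,0,0],
  "grip": [0.4,0.4,0.4,0.4,0.4,0.4]
}}

```text
clock: 4.25
position: [0.5214, 0.2805, 0.038]
ee_rot: [0.987, 0.162, 0.001, -0.0]
ft_force: [-0.1, -0.4, 0.2]
grip_width: 0.598
```

Emit:
{"api": "arm_command", "payload": {
  "slide": [
    [0,0,0],
    [0,0,0],
    [0,0,0],
    [0,0,0],
    [0,0,0],
    [0,0,0],
    [0,0,0],
    [0,0,0]
  ],
  "turn": [0,0,0,0,0,0,0,0],
  "grip": [0.55,0.65,0.75,0.85,1,1,1,1],
  "newtons": 80
}}

```text
clock: 4.92
position: [0.5219, 0.281, 0.0385]
ee_rot: [0.987, 0.162, 0.001, -0.0]
ft_force: [0.0, -0.7, 8.0]
grip_width: 0.189
```

Run:
```python
from h import *
o=manip.get_obs();print(o["position"],o["ft_force"],o["torque"],o["grip_width"])
s=manip.camera("scene")
f=lambda im,u,v,w,h:cv2.resize(im[v:v+h,u:u+w],(600,600),interpolation=cv2.INTER_CUBIC)
cv2.imwrite("pics/c2.png",f(s,365,240,120,120))
```

```text
[0.52194706 0.28096614 0.03845511] [ 0.03315159 -0.72417947  7.98147929] [-0.08768307  0.06830661  0.06423517] 0.1894399511534294
```

View pics/c2.png

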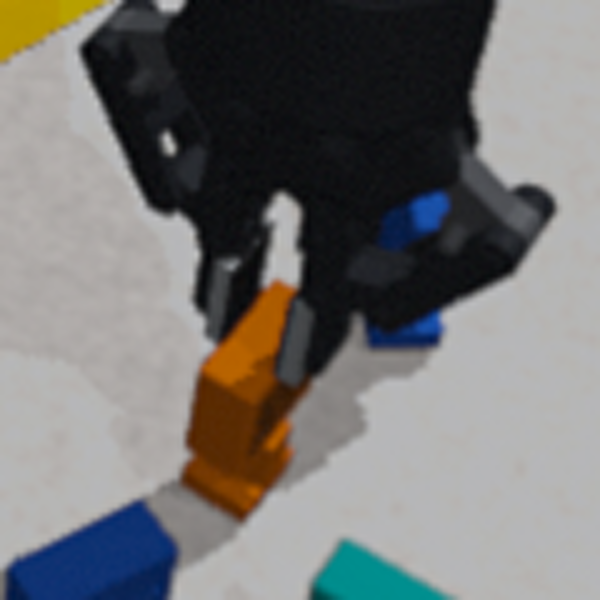

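Emit:
{"api": "arm_command", "payload": {
  "slide": [
    [0,0,-10],
    [0,0,-20],
    [0,0,-30],
    [0,0,-30],
    [0,0,-30],
    [0,0,-30],
    [0,0,-10],
    [0,0,0],
    [0,0,0],
    [0,0,0]
  ],
  "turn": [0,0,0,0,0,0,0,0,0,0],
  "grip": [1,1,1,1,1,1,1,1,1,1]
}}

```text
clock: 5.8
position: [0.5202, 0.2797, 0.1952]
ee_rot: [0.987, 0.162, -0.001, 0.0]
ft_force: [-0.0, -0.1, -1.4]
grip_width: 0.184
```

Run:
```python
from h import *
o=manip.get_obs();print(o["position"],o["ee_rot"],o["ft_force"],o["torque"],o["grip_width"])
s=manip.camera("scene");t=manip.camera("top"); cv2.imwrite("pics/s2.png",s);cv2.imwrite("pics/t2.png",t)
p=proj("scene",o["position"])[0]; pt=proj("top",o["position"])[0]; print(p,pt)
f=lambda im,u,v:cv2.resize(im[v:v+100,u:u+100],(400,400),interpolation=cv2.INTER_CUBIC)
cv2.imwrite("pics/c3.png",np.hstack([f(s,int(p[0])-50,int(p[1])-50),f(t,int(pt[0])-50,int(pt[1])-50)]))
```

```text
[0.52016132 0.2797311  0.19515094] [ 9.86721908e-01  1.62414970e-01 -1.02831170e-03  4.42980954e-04] [-0.01768976 -0.09908085 -1.37249711] [-0.0156934   0.01645026  0.01807824] 0.18381903107676154
[430.03496918 247.00578007] [197.50992987 255.43611947]
```

View pics/c3.png

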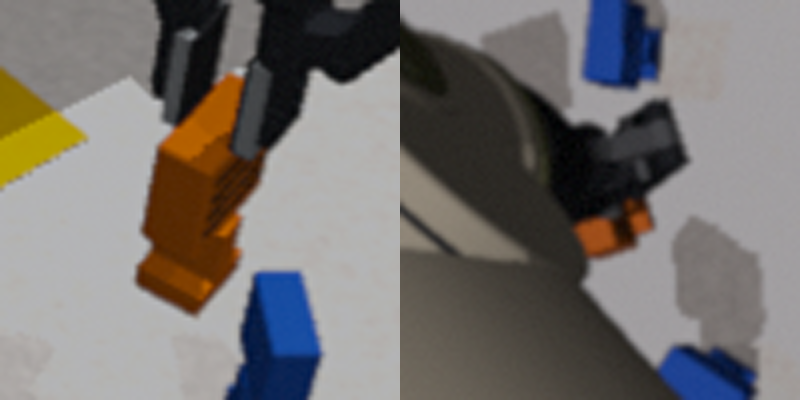

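The plug is held and lifted. I'll overlay the model at the pose expected from the tool to measure any in-hand offset.

```bash
cat > ov.py <<'E'
from h import *
from scipy.spatial.transform import Rotation as Ro
def edges(boxes):
    E=[]
    for b in boxes:
        P=boxpts(b)
        for i in range(8):
            for j in range(i+1,8):
                if (np.abs(P[i]-P[j])>1e-9).sum()==1: E.append((P[i],P[j]))
    return E
def draw(n,im,R,t,u,v,w,hh,S,boxes=PLUG,col=(0,255,0)):
    o=cv2.resize(im[v:v+hh,u:u+w],None,fx=S,fy=S,interpolation=cv2.INTER_CUBIC)
    for a,b in edges(boxes):
        p=(proj(n,np.array([a,b])@R.T+t)-[u,v]+.5)*S
        cv2.line(o,tuple(map(int,p[0])),tuple(map(int,p[1])),col,1)
    return o
E
cat > ov1.py <<'E'
from ov import *
import sys
# args: suffix, pos xyz, yaw
sfx=sys.argv[1]; x,y,z,yaw=map(float,sys.argv[2:6]); R=Ro.from_euler("z",yaw).as_matrix(); t=np.array([x,y,z])
out=[]
for n,f in(("scene","s"),("top","t")):
    im=cv2.imread(f"pics/{f}{sfx}.png"); c=proj(n,t+[0,0,.04])[0]; u,v=int(c[0])-35,int(c[1])-35
    out.append(draw(n,im,R,t,u,v,66,80,6))
cv2.imwrite(sys.argv[6],np.hstack(out))
E
python3 ov1.py 2 .5202 .2797 .157 .325 pics/c4.png
```

```text
(no output)
```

View pics/c4.png

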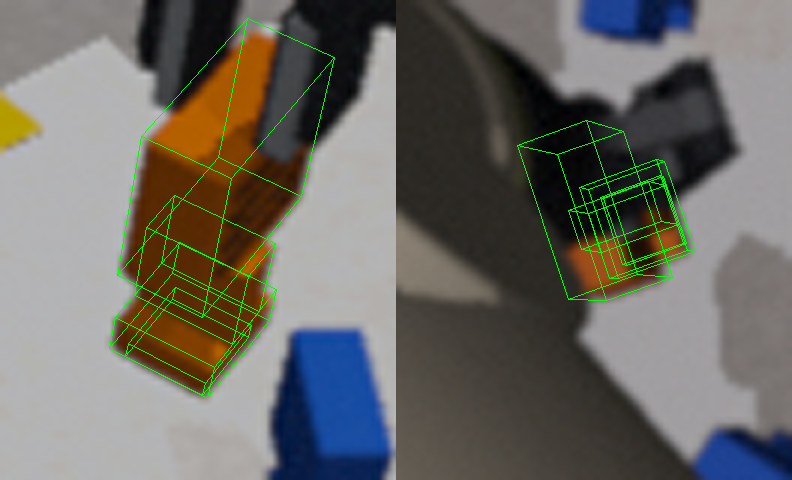

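```bash
cat > fit2.py <<'E'
from ov import *
import sys
def silR(n,R,t,S=4):
    m=np.zeros((480*S,640*S),np.uint8)
    for b in PLUG:
        h=cv2.convexHull(np.round((proj(n,boxpts(b)@R.T+t)+.5)*S).astype(np.int32)); cv2.fillConvexPoly(m,h,255)
    return cv2.resize(m,(640,480),interpolation=cv2.INTER_AREA)/255.
def run(sfx,tcp,yaw,cams=("scene","top"),free=(1,1,1,1),w=None):
    D={}
    for n in cams:
        im=cv2.imread(f"pics/{n[0]}{sfx}.png"); hv=cv2.cvtColor(im,cv2.COLOR_BGR2HSV)
        c=proj(n,np.array(tcp))[0]; win=np.zeros((480,640),bool); r=w or 32; win[int(c[1])-r:int(c[1])+r,int(c[0])-r:int(c[0])+r]=1
        org=(hv[...,0]<20)&(hv[...,1]>130)&(hv[...,2]>30)&win
        drk=(im.max(2)<95)&(hv[...,1]<110) & ~org  # gripper
        drk=cv2.dilate(drk.astype(np.uint8),np.ones((3,3)))>0
        D[n]=(org.astype(float),win&~(drk&~org))
    R0=Ro.from_euler("z",yaw)
    def pose(q):
        R=R0*Ro.from_euler("y",q[3]*free[3]); t=np.array(tcp)+R0.apply(np.array(q[:3])*free[:3]/1000)
        # pitch about grasp point 58 mm up
        g=np.array([0,0,.058]); t=t-R.apply(g)+R0.apply([0,0,.019]) 
        return R.as_matrix(),t
    def cost(q):
        R,t=pose(q); return sum((np.abs(silR(n,R,t)-a)*k).sum()/a.sum() for n,(a,k) in D.items())
    q=np.zeros(4)
    for k in(1,.5,.2):
        s=np.vstack([q]+[q+k*np.eye(4)[i]*[4,3,3,.06] for i in range(4)])
        r=minimize(cost,q,method="Nelder-Mead",options=dict(initial_simplex=s,xatol=1e-3,fatol=1e-4,maxiter=400)); q=r.x
    return q,r.fun,pose(q)
if __name__=="__main__":
    np.set_printoptions(precision=3,suppress=True)
    for cams in (("scene",),("scene","top")):
        for fr in((1,1,1,1),(1,1,1,0)):
            q,f,p=run("2",[.5202,.2797,.1952],.325,cams,fr); print(cams,fr,q,f,p[1])
    q,f,p=run("2",[.5202,.2797,.1952],.325,("scene",)); out=[]
    for n,ff in(("scene","s"),("top","t")):
        c=proj(n,p[1]+[0,0,.04])[0]; out.append(draw(n,cv2.imread(f"pics/{ff}2.png"),p[0],p[1],int(c[0])-35,int(c[1])-35,66,80,6))
    cv2.imwrite("pics/c5.png",np.hstack(out))
E
python3 fit2.py
```

```text
('scene',) (1, 1, 1, 1) [-0.853  1.403  9.754 -0.168] 0.08913580246913581 [0.528 0.284 0.167]
('scene',) (1, 1, 1, 0) [-1.439 -0.542  1.411  0.061] 0.10181917211328977 [0.519 0.279 0.158]
('scene', 'top') (1, 1, 1, 1) [ 0.674  1.405  4.975 -0.039] 0.16994072991515446 [0.523 0.282 0.161]
('scene', 'top') (1, 1, 1, 0) [ 1.742  1.432  5.135 -0.016] 0.16481339395661648 [0.521 0.282 0.161]
```

View pics/c5.png

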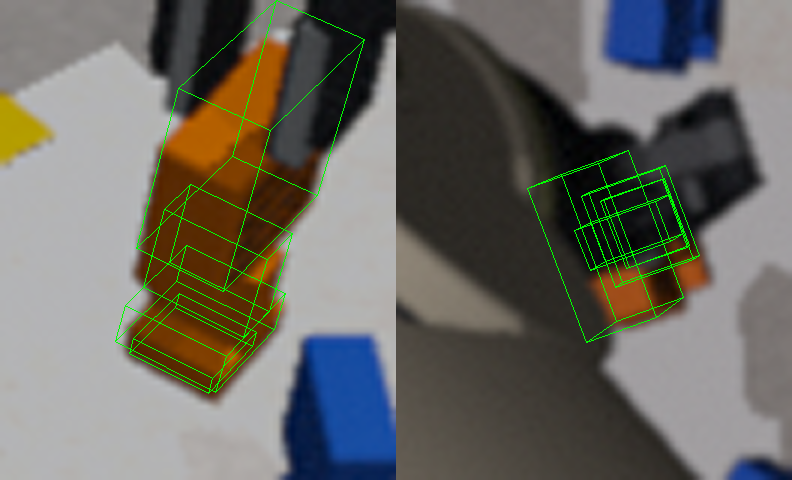

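Run:
```python
from h import *
im=cv2.imread("pics/s2.png"); c=cv2.convertScaleAbs(im[225:305,400:470],alpha=1.5); c=cv2.resize(c,(700,800),interpolation=cv2.INTER_CUBIC)[180:780]
cv2.imwrite("pics/c6.png",c)
```

```text
(no output)
```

View pics/c6.png

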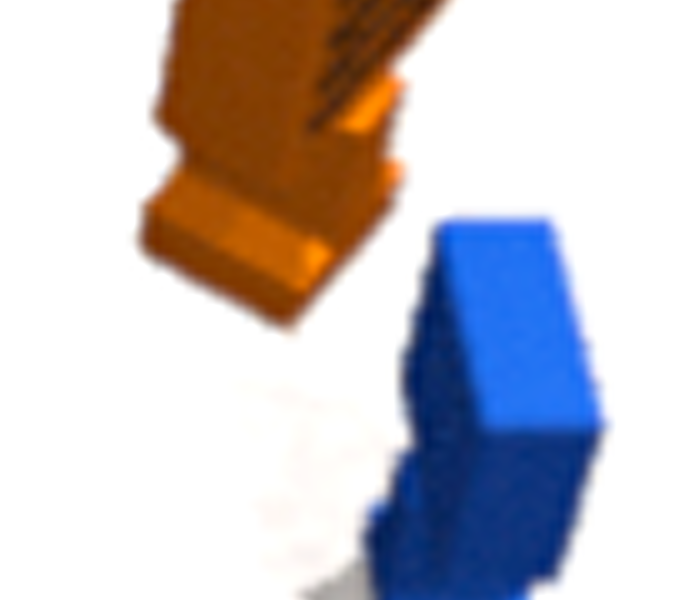

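Run:
```python
from h import *
im=cv2.imread("pics/s2.png"); c=cv2.convertScaleAbs(im[225:285,400:470],alpha=1.5); c=cv2.resize(c,(700,600),interpolation=cv2.INTER_CUBIC)
cv2.imwrite("pics/c7.png",c)
```

```text
(no output)
```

View pics/c7.png

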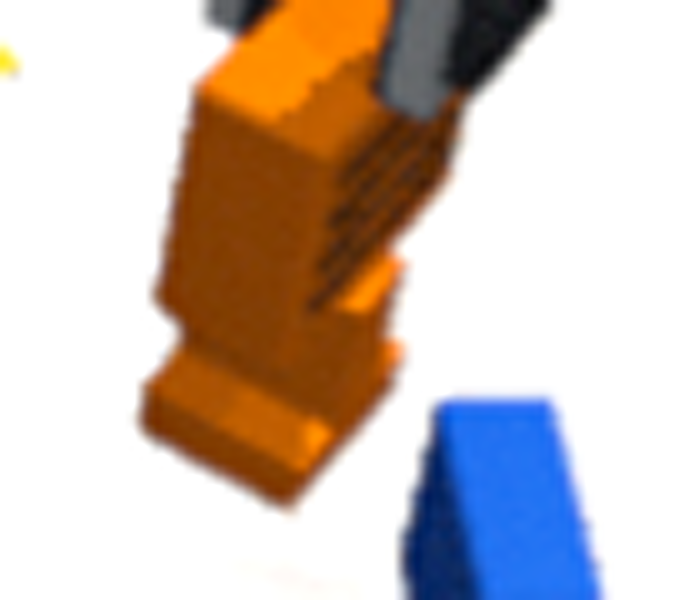

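```bash
cat > pnp.py <<'E'
from ov import *
from scipy.optimize import least_squares
np.set_printoptions(precision=3,suppress=True)
def solve(n,obs,tcp,yaw,free):
    # obs: list of (bodypt mm, pixel); free params: dx,dy,dz(mm, tool-aligned plug frame), roll,pitch,yaw
    B=np.array([o[0] for o in obs],float)/1000; px=np.array([o[1] for o in obs],float)
    R0=Ro.from_euler("z",yaw)
    def pose(q):
        R=R0*Ro.from_euler("xyz",q[3:]); t=np.array(tcp)+R0.apply(q[:3]/1000)+R0.apply([0,0,.019])-R.apply([0,0,.058]); return R,t
    idx=[i for i in range(6) if free[i]]
    def f(a):
        q=np.zeros(6); q[idx]=a; R,t=pose(q); return (proj(n,R.apply(B)+t)-px).ravel()
    r=least_squares(f,np.zeros(len(idx)),x_scale=[1 if i<3 else .02 for i in idx]); q=np.zeros(6); q[idx]=r.x
    return q,r.fun.reshape(-1,2),pose(q)
if __name__=="__main__":
    C=lambda x,y:np.array([400+(x+.5)/10-.5,225+(y+.5)/10-.5])
    tcp=[.5202,.2797,.1952]; yaw=.3262
    R=Ro.from_euler("z",yaw)
    cand={ "A":(22,-10,75),"A'":(22,10,75)}
    for k,b in cand.items(): print(k,proj("scene",R.apply(np.array(b)/1000)+np.array(tcp)+[0,0,.019-.058]),C(197,88))
    for s in (1,-1):
        obs=[((22,-10*s,75),C(197,88)),((22,10*s,75),C(330,158)),((22,-10*s,35),C(157,297)),((-22,10*s,35),C(447,180)),((14,-12*s,14),C(148,385)),((14,-12*s,4),C(142,430)),((14,12*s,4),C(288,508)),((14,12*s,14),C(305,470))]
        for fr in((1,0,1,0,1,0),(1,1,1,0,1,0),(1,1,1,1,1,1),(1,1,1,0,0,0)):
            q,res,p=solve("scene",obs,tcp,yaw,fr); print(s,fr,q,"rms",np.sqrt((res**2).mean()), p[1])
E
python3 pnp.py
```

```text
A [[418.084 232.732]] [419.25 233.35]
A' [[433.086 239.795]] [419.25 233.35]
1 (1, 0, 1, 0, 1, 0) [-0.932  0.    -0.662  0.     0.007  0.   ] rms 0.7413348110316046 [0.519 0.279 0.156]
1 (1, 1, 1, 0, 1, 0) [-16.845  -5.968 -17.635   0.     -0.011   0.   ] rms 0.6018918836689747 [0.507 0.269 0.139]
1 (1, 1, 1, 1, 1, 1) [-16.814  -5.754 -17.622  -0.002  -0.009  -0.013] rms 0.5917900887544595 [0.507 0.269 0.139]
1 (1, 1, 1, 0, 0, 0) [-14.311  -5.104 -15.037   0.      0.      0.   ] rms 0.6145727465387189 [0.508 0.27  0.141]
-1 (1, 0, 1, 0, 1, 0) [-4.02   0.    -3.589  0.    -0.021  0.   ] rms 11.786477521541416 [0.518 0.279 0.153]
-1 (1, 1, 1, 0, 1, 0) [-369.814 -137.663 -397.921    0.      -0.303    0.   ] rms 10.167210815638775 [ 0.23   0.036 -0.239]
-1 (1, 1, 1, 1, 1, 1) [-41.959 -15.721 -42.85    1.42    1.196  -1.348] rms 0.6173820926191265 [0.53  0.288 0.168]
-1 (1, 1, 1, 0, 0, 0) [-301.006 -114.167 -325.819    0.       0.       0.   ] rms 10.474402844536899 [ 0.272  0.075 -0.17 ]
```

Eight hand-picked corners put the plug upright in hand (pitch 0.007 rad), about 1 mm off-centre along x. Next I'll turn to the socket yaw and carry it over.

Emit:
{"api": "arm_command", "payload": {
  "slide": [
    [0,0,-2],
    [0,0,-4],
    [0,0,-4],
    [0,0,-4],
    [0,0,-4],
    [0,0,-2],
    [0,0,0],
    [0,0,0]
  ],
  "turn": [4,6.5,6.5,6.5,6.5,5,2.9,0],
  "grip": [1,1,1,1,1,1,1,1]
}}

```text
clock: 6.57
position: [0.5208, 0.2795, 0.2156]
ee_rot: [0.986, -0.168, -0.0, 0.001]
ft_force: [-0.1, -0.6, -1.3]
grip_width: 0.193
```

Emit:
{"api": "arm_command", "payload": {
  "slide": [
    [10,17,0],
    [17,29,0],
    [17,29,0],
    [17,29,0],
    [17,29,0],
    [17,29,0],
    [17,29,0],
    [17,29,0],
    [17,29,0],
    [17,29,0]
  ],
  "turn": [0,0,0,0,0,0,0,0,0,0],
  "grip": [1,1,1,1,1,1,1,1,1,1]
}}

```text
clock: 7.4
position: [0.5829, -0.0373, 0.2158]
ee_rot: [0.986, -0.166, -0.001, 0.0]
ft_force: [0.3, 0.7, -0.5]
grip_width: 0.189
```

Emit:
{"api": "arm_command", "payload": {
  "slide": [
    [15,27,0],
    [10.9,19.9,0],
    [0,0,0],
    [0,0,10],
    [0,0,10],
    [0,0,10],
    [0,0,0],
    [0,0,0],
    [0,0,0]
  ],
  "turn": [0,0,0,0,0,0,0,0,0],
  "grip": [1,1,1,1,1,1,1,1,1]
}}

```text
clock: 8.15
position: [0.5924, -0.0879, 0.1868]
ee_rot: [0.986, -0.166, 0.0, 0.0]
ft_force: [0.4, 0.4, -1.3]
grip_width: 0.191
```

Run:
```python
from h import *
o=manip.get_obs();print(o["clock"],o["position"],o["ee_rot"],o["ft_force"],o["torque"],o["grip_width"])
s=manip.camera("scene");t=manip.camera("top"); cv2.imwrite("pics/s3.png",s);cv2.imwrite("pics/t3.png",t)
f=lambda im,u,v,w,h:cv2.resize(cv2.convertScaleAbs(im[v:v+h,u:u+w],alpha=1.6),None,fx=7,fy=7,interpolation=cv2.INTER_CUBIC)
cv2.imwrite("pics/c8.png",np.hstack([f(s,227,130,56,83),f(t,377,187,56,83)]))
```

```text
8.15 [ 0.59235007 -0.08794157  0.18681645] [ 9.86089949e-01 -1.66212548e-01  3.70840985e-05  2.28466565e-05] [ 0.36091819  0.36150924 -1.2733132 ] [ 0.00957094  0.0127445  -0.02506915] 0.19094977418364056
```

View pics/c8.png

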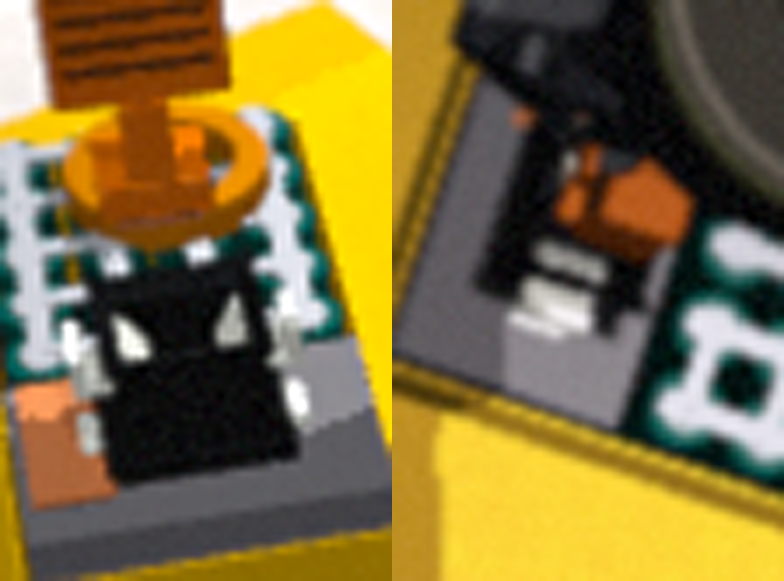

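The held plug hangs above the socket. Its head is at about (160,200) in the scene crop, and the socket mouth at about (180,330). I'll overlay both models with the vertical axis lines to check alignment.

```bash
cat > f5.py <<'E'
from ov import *
import sys
sx,sy,px,py,pz=map(float,sys.argv[1:6]); ys=-.335; yp=-.334
out=[]
SK=[(50,46,76,114)];JW=[(60,12,76,97)];WELL=[(38,34,114,114.1),(32,28,108,108.1)]
for n,f,(u,v,w,hh) in(("scene","s",(227,130,56,83)),("top","t",(377,187,56,83))):
    im=cv2.convertScaleAbs(cv2.imread(f"pics/{f}3.png"),alpha=1.6)
    S=7; o=cv2.resize(im[v:v+hh,u:u+w],None,fx=S,fy=S,interpolation=cv2.INTER_CUBIC)
    for boxes,y,t,col in((PLUG,yp,(px,py,pz),(0,255,0)),(SK,ys,(sx,sy,0),(255,255,0)),(JW,ys,(sx,sy,0),(255,0,255)),(WELL,ys,(sx,sy,0),(0,0,255))):
        R=Ro.from_euler("z",y).as_matrix()
        for a,b in edges(boxes):
            p=(proj(n,np.array([a,b])@R.T+t)-[u,v]+.5)*S; cv2.line(o,tuple(map(int,p[0])),tuple(map(int,p[1])),col,1)
    out.append(o)
cv2.imwrite(sys.argv[6],np.hstack(out))
E
python3 f5.py .5907 -.0893 .5915 -.0876 .148 pics/c9.png
```

```text
(no output)
```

View pics/c9.png

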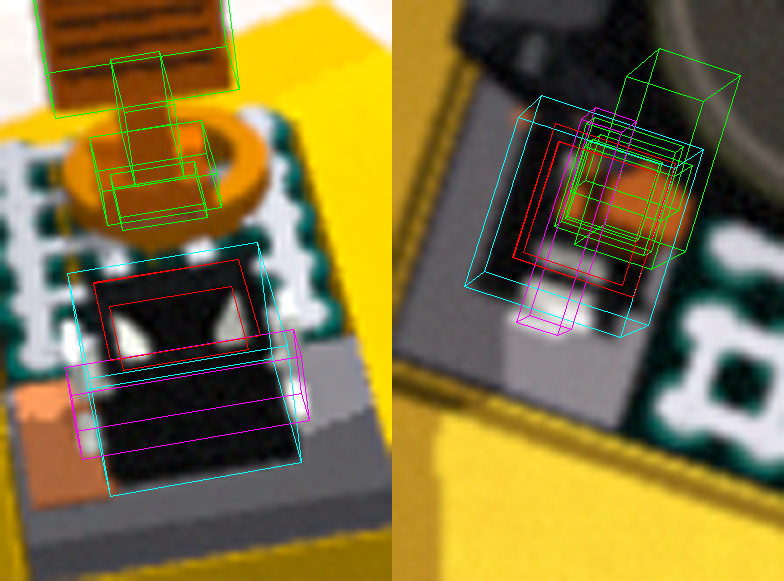

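```bash
cat > f6.py <<'E'
from ov import *
out=[]
u,v,w,hh=385,192,40,48;S=10
for draw_ in(0,1):
    im=cv2.convertScaleAbs(cv2.imread("pics/t3.png"),alpha=1.8)
    o=cv2.resize(im[v:v+hh,u:u+w],None,fx=S,fy=S,interpolation=cv2.INTER_CUBIC)
    if draw_:
        R=Ro.from_euler("z",-.334).as_matrix()
        for bx,col in zip(PLUG,((255,255,255),(0,255,0),(255,255,0),(255,0,255))):
          for a,b in edges([bx]):
            p=(proj("top",np.array([a,b])@R.T+(.5915,-.0876,.148))-[u,v]+.5)*S; cv2.line(o,tuple(map(int,p[0])),tuple(map(int,p[1])),col,1)
    out.append(o)
cv2.imwrite("pics/c10.png",np.hstack(out))
E
python3 f6.py
```

```text
(no output)
```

View pics/c10.png

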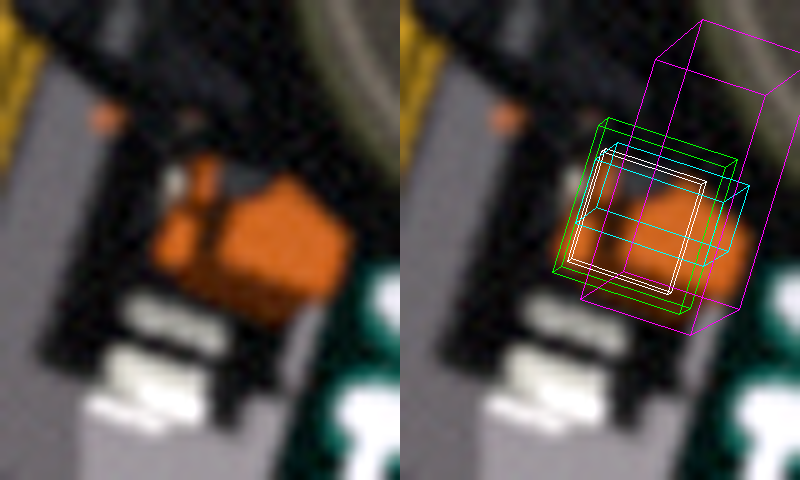

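In both cameras the plug and socket deviate from their models by the same shift of about 1 px, so the relative alignment holds. What remains is about 1.8 mm along tool y. I'll correct that and go down.

Emit:
{"api": "arm_command", "payload": {
  "slide": [
    [-0.2,1.8,0],
    [0,0,10],
    [0,0,10],
    [0,0,8],
    [0,0,4],
    [0,0,4],
    [0,0,0],
    [0,0,0]
  ],
  "turn": [0,0,0,0,0,0,0,0],
  "grip": [1,1,1,1,1,1,1,1]
}}

```text
clock: 8.92
position: [0.5915, -0.0902, 0.1506]
ee_rot: [0.986, -0.167, -0.0, 0.0]
ft_force: [-0.6, -0.3, -0.2]
grip_width: 0.191
```

Run:
```python
from h import *
o=manip.get_obs();print(o["clock"],o["position"],o["ee_rot"],o["ft_force"],o["torque"],o["grip_width"])
s=manip.camera("scene");t=manip.camera("top"); cv2.imwrite("pics/s4.png",s);cv2.imwrite("pics/t4.png",t)
f=lambda im,u,v,w,h:cv2.resize(cv2.convertScaleAbs(im[v:v+h,u:u+w],alpha=1.6),None,fx=7,fy=7,interpolation=cv2.INTER_CUBIC)
cv2.imwrite("pics/c11.png",np.hstack([f(s,227,130,56,83),f(t,377,187,56,83)]))
```

```text
8.9167 [ 0.59151954 -0.09022966  0.15060402] [ 9.85998916e-01 -1.66751703e-01 -8.68566725e-05  2.41453691e-05] [-0.59773735 -0.29417195 -0.20968154] [-0.00766041 -0.05772889 -0.0138118 ] 0.1910023475435296
```

View pics/c11.png

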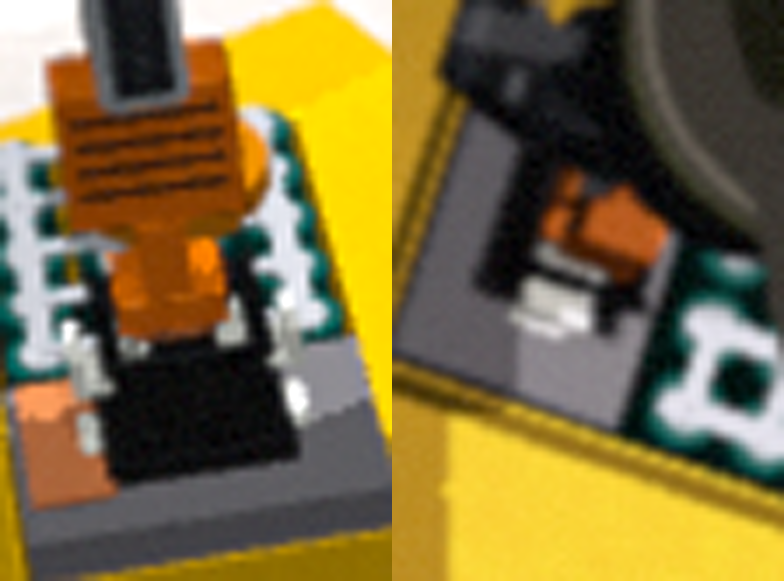

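The head is entering the mouth, at about (172,300) in the scene crop and centred between the jaws. I'll continue slowly, watching the force.

Emit:
{"api": "arm_command", "payload": {
  "slide": [
    [0,0,2],
    [0,0,2],
    [0,0,2],
    [0,0,2],
    [0,0,0]
  ],
  "turn": [0,0,0,0,0],
  "grip": [1,1,1,1,1]
}}

```text
clock: 9.43
position: [0.5913, -0.0902, 0.1422]
ee_rot: [0.986, -0.167, -0.0, 0.0]
ft_force: [-0.0, -0.6, -0.8]
grip_width: 0.187
```

```bash
cat > st.py <<'E'
from workcell import manip
import numpy as np
np.set_printoptions(precision=4,suppress=True)
o=manip.get_obs();print(o["clock"],o["position"],o["ee_rot"],o["ft_force"],o["torque"],o["grip_width"])
E
python3 st.py
```

```text
9.4333 [ 0.5913 -0.0902  0.1422] [ 0.986  -0.1668 -0.0003  0.    ] [-0.008  -0.5713 -0.7517] [-0.0048  0.0343  0.0092] 0.18682686799620823
```

No contact force so far.

Emit:
{"api": "arm_command", "payload": {
  "slide": [
    [0,0,2],
    [0,0,2],
    [0,0,2],
    [0,0,2],
    [0,0,0]
  ],
  "turn": [0,0,0,0,0],
  "grip": [1,1,1,1,1]
}}

```text
clock: 9.85
position: [0.5916, -0.0902, 0.1346]
ee_rot: [0.986, -0.167, 0.0, -0.0]
ft_force: [-1.1, 0.6, 1.0]
grip_width: 0.19
```

Emit:
{"api": "arm_command", "payload": {
  "slide": [
    [0,0,2],
    [0,0,2],
    [0,0,2],
    [0,0,0]
  ],
  "turn": [0,0,0,0],
  "grip": [1,1,1,1]
}}

```text
clock: 10.18
position: [0.591, -0.0902, 0.1278]
ee_rot: [0.986, -0.167, -0.001, 0.0]
ft_force: [0.4, -0.6, -0.6]
grip_width: 0.189
```

Emit:
{"api": "arm_command", "payload": {
  "slide": [
    [0,0,2],
    [0,0,2],
    [0,0,1],
    [0,0,0],
    [0,0,0]
  ],
  "turn": [0,0,0,0,0],
  "grip": [1,1,1,1,1]
}}

```text
clock: 10.6
position: [0.5913, -0.0902, 0.1234]
ee_rot: [0.986, -0.167, -0.0, 0.0]
ft_force: [-0.7, 0.7, -0.9]
grip_width: 0.186
```

```bash
python3 st.py
```

```text
10.6 [ 0.5913 -0.0902  0.1234] [ 0.986  -0.1668 -0.0003  0.    ] [-0.6961  0.7084 -0.8984] [0.0684 0.0826 0.0116] 0.18594777101310514
```

Emit:
{"api": "arm_command", "payload": {
  "slide": [
    [0,0,1],
    [0,0,1],
    [0,0,0]
  ],
  "turn": [0,0,0],
  "grip": [1,1,1]
}}

```text
clock: 10.85
position: [0.5916, -0.0903, 0.1216]
ee_rot: [0.986, -0.167, 0.0, 0.0]
ft_force: [-0.6, -0.4, -0.9]
grip_width: 0.194
```

Emit:
{"api": "arm_command", "payload": {
  "slide": [
    [0,0,0.8],
    [0,0,0.4],
    [0,0,0]
  ],
  "turn": [0,0,0],
  "grip": [1,1,1]
}}

```text
clock: 11.1
position: [0.5917, -0.0903, 0.1206]
ee_rot: [0.986, -0.167, 0.0, 0.0]
ft_force: [0.5, 0.1, -0.6]
grip_width: 0.188
```

```bash
python3 st.py
python3 - <<'E'
from h import *
s=manip.camera("scene");t=manip.camera("top"); cv2.imwrite("pics/s5.png",s);cv2.imwrite("pics/t5.png",t)
f=lambda im,u,v,w,h:cv2.resize(cv2.convertScaleAbs(im[v:v+h,u:u+w],alpha=1.6),None,fx=7,fy=7,interpolation=cv2.INTER_CUBIC)
cv2.imwrite("pics/c12.png",np.hstack([f(s,227,130,56,83),f(t,377,187,56,83)]))
E
```

```text
11.1 [ 0.5917 -0.0903  0.1206] [ 0.986  -0.1668  0.0002  0.    ] [ 0.4897  0.0588 -0.6228] [-0.0207  0.0124 -0.0144] 0.1881507274341818
```

View pics/c12.png

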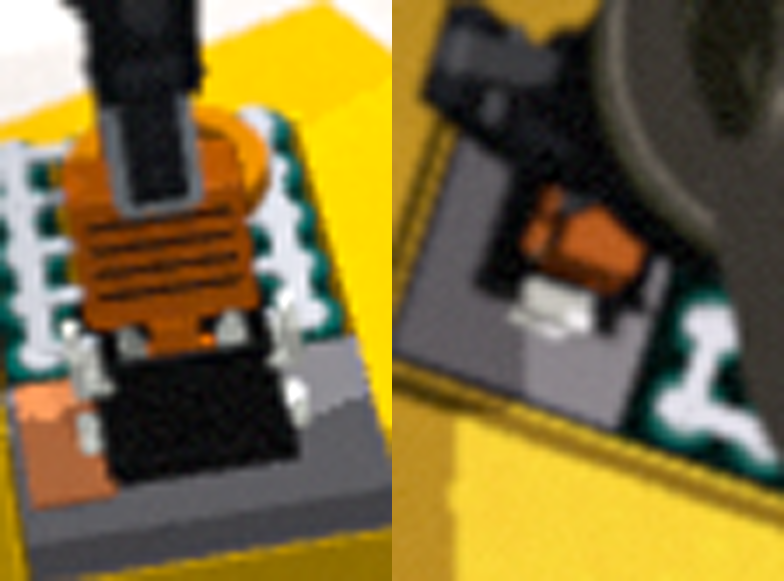

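Emit:
{"api": "arm_command", "payload": {
  "slide": [
    [0,0,0.5],
    [0,0,0.5],
    [0,0,0]
  ],
  "turn": [0,0,0],
  "grip": [1,1,1]
}}

```text
clock: 11.45
position: [0.5922, -0.0904, 0.1205]
ee_rot: [0.986, -0.167, 0.001, 0.0]
ft_force: [-1.5, -0.1, 6.0]
grip_width: 0.183
```

Emit:
{"api": "arm_command", "payload": {
  "slide": [
    [0,0,0.5],
    [0,0,0.5],
    [0,0,0]
  ],
  "turn": [0,0,0],
  "grip": [1,1,1]
}}

```text
clock: 11.7
position: [0.5927, -0.0905, 0.1205]
ee_rot: [0.986, -0.167, 0.002, 0.0]
ft_force: [-2.4, -0.9, 12.3]
grip_width: 0.187
```

It contacts a solid stop at TCP z 0.1205, where home was predicted (0.1204). I'll press a bit harder to make sure it's fully home.

Emit:
{"api": "arm_command", "payload": {
  "slide": [
    [0,0,0.7],
    [0,0,0.7],
    [0,0,0],
    [0,0,0]
  ],
  "turn": [0,0,0,0],
  "grip": [1,1,1,1]
}}

```text
clock: 12.03
position: [0.5934, -0.0905, 0.1204]
ee_rot: [0.986, -0.167, 0.002, 0.0]
ft_force: [-3.6, 0.2, 19.7]
grip_width: 0.189
```

```bash
python3 st.py
python3 - <<'E'
from h import *
s=manip.camera("scene"); cv2.imwrite("pics/s6.png",s)
f=lambda im,u,v,w,h:cv2.resize(cv2.convertScaleAbs(im[v:v+h,u:u+w],alpha=2.2),None,fx=10,fy=10,interpolation=cv2.INTER_CUBIC)
cv2.imwrite("pics/c13.png",f(s,227,145,56,58))
E
```

```text
12.0333 [ 0.5934 -0.0905  0.1204] [ 0.986  -0.1669  0.0025  0.0002] [-3.5968  0.2254 19.6606] [-0.0755  0.924  -0.0218] 0.18869463751290433
```

View pics/c13.png

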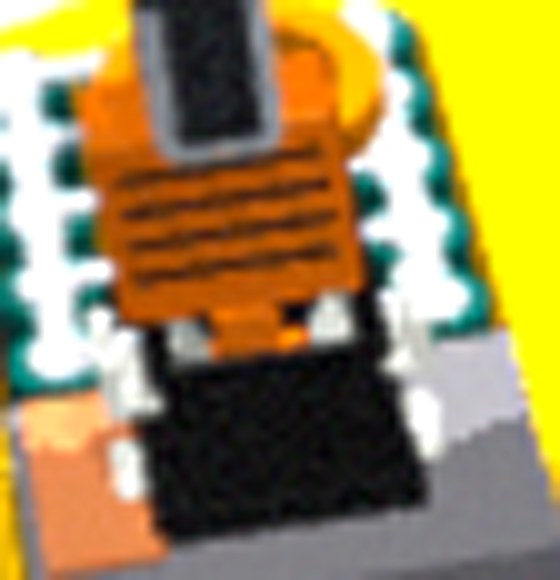

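Run:
```python
from ov import *
np.set_printoptions(precision=1,suppress=True)
R=Ro.from_euler("z",-.334).as_matrix()
for dz in(0,.004,.008,.012):
    P=np.array([[22,10,35],[-22,10,35],[22,10,75],[-22,10,75],[-14,12,14],[-6,12,14],[14,12,14]])/1000@R.T+[.5907,-.0893,.082+dz]
    p=proj("scene",P); print(dz,((p-[227,145]+.5)*10).tolist())
P=np.array([[25,23,76],[-25,23,76]])/1000@R.T+[.5907,-.0893,0]
print(((proj("scene",P)-[227,145]+.5)*10).tolist())
```

```text
0 [[133.64273823948565, 331.06742250493056], [380.1207569885503, 290.1822564633716], [101.71466287200758, 142.41261905442457], [356.9368085569215, 101.80336971757356], [349.7816694884506, 398.16378871247394], [305.8555920831884, 405.60317595624554], [195.4656580783768, 424.3200014409504]]
0.004 [[130.54157688811074, 312.7683732303953], [377.86844823286344, 271.90486634046664], [98.40641643005824, 122.83237426892015], [354.5351864805292, 82.2584098615522], [347.4571322397435, 380.494714885518], [303.38244644783686, 387.9310811899808], [192.61719619331814, 406.64131970341714]]
0.008 [[127.42053614904592, 294.34663126750394], [375.6018022419198, 253.5060399749517], [95.07641087381046, 103.11711014848527], [352.1178803910044, 62.57993063190298], [345.1179491789753, 362.70952749967904], [300.8936991780155, 370.14266111451207], [189.75070765820476, 388.84579445506773]]
0.012 [[124.27943705717297, 275.8010283447669], [373.3206907635906, 234.98463160745814], [91.72444681587649, 83.26551181881541], [349.684747466917, 42.76664388581139], [342.76399014906644, 344.8071399517403], [298.3892114607454, 352.23682531569864], [186.86603161184394, 370.9323259294308]]
[[157.4772896987912, 558.762897015582], [430.7939714403477, 511.2154983287701]]
```

Emit:
{"api": "arm_command", "payload": {
  "slide": [
    [0,0,-1.2],
    [0,0,-1.2],
    [0,0,-0.6],
    [0,0,0],
    [0,0,0]
  ],
  "turn": [0,0,0,0,0],
  "grip": [1,1,1,1,1]
}}

```text
clock: 12.5
position: [0.5919, -0.0904, 0.1205]
ee_rot: [0.986, -0.167, 0.001, 0.0]
ft_force: [-0.2, -0.0, 6.2]
grip_width: 0.189
```

```bash
python3 st.py
```

```text
12.5 [ 0.5919 -0.0904  0.1205] [ 0.986  -0.1668  0.0005  0.0001] [-0.2101 -0.0491  6.1531] [-0.1095  0.1469 -0.0122] 0.18853773454992345
```

The handle and socket base pixels, with the shared camera bias removed, agree with home to about 1 mm. I'll back off to zero load and begin the tug in small steps.

Emit:
{"api": "arm_command", "payload": {
  "slide": [
    [0,0,-0.5],
    [0,0,-0.5],
    [0,0,0],
    [0,0,0]
  ],
  "turn": [0,0,0,0],
  "grip": [1,1,1,1]
}}

```text
clock: 12.83
position: [0.5912, -0.0901, 0.1207]
ee_rot: [0.986, -0.167, -0.0, -0.0]
ft_force: [-0.4, 0.8, -0.3]
grip_width: 0.187
```

Emit:
{"api": "arm_command", "payload": {
  "slide": [
    [0,0,-0.5],
    [0,0,-0.3],
    [0,0,0],
    [0,0,0]
  ],
  "turn": [0,0,0,0],
  "grip": [1,1,1,1]
}}

```text
clock: 13.17
position: [0.5914, -0.0902, 0.1217]
ee_rot: [0.986, -0.167, -0.0, 0.0]
ft_force: [-0.9, 0.1, -1.4]
grip_width: 0.186
```

Emit:
{"api": "arm_command", "payload": {
  "slide": [
    [0,0,-0.3],
    [0,0,-0.3],
    [0,0,0],
    [0,0,0]
  ],
  "turn": [0,0,0,0],
  "grip": [1,1,1,1]
}}

```text
clock: 13.5
position: [0.5911, -0.0903, 0.1219]
ee_rot: [0.986, -0.167, -0.001, 0.0]
ft_force: [0.3, -0.1, -8.2]
grip_width: 0.189
```

```bash
python3 st.py
```

```text
13.5 [ 0.5911 -0.0903  0.1219] [ 0.986  -0.1668 -0.0005  0.0001] [ 0.3014 -0.1435 -8.2179] [-0.0438 -0.1916 -0.0189] 0.18945232454990696
```

Latched: about 1.2 mm of play, then stiff. I'll edge up to about 12 N.

Emit:
{"api": "arm_command", "payload": {
  "slide": [
    [0,0,-0.2],
    [0,0,0],
    [0,0,0]
  ],
  "turn": [0,0,0],
  "grip": [1,1,1]
}}

```text
clock: 13.75
position: [0.591, -0.0903, 0.122]
ee_rot: [0.986, -0.167, -0.001, 0.0]
ft_force: [1.6, -1.6, -13.1]
grip_width: 0.184
```

Emit:
{"api": "arm_command", "payload": {
  "slide": [
    [0,0,0],
    [0,0,0]
  ],
  "turn": [0,0],
  "grip": [1,1]
}}

```text
clock: 13.92
position: [0.591, -0.0903, 0.122]
ee_rot: [0.986, -0.167, -0.001, 0.0]
ft_force: [1.1, -1.1, -15.2]
grip_width: 0.187
```

Force is still rising, so I'll ease off.

Emit:
{"api": "arm_command", "payload": {
  "slide": [
    [0,0,0.25]
  ],
  "turn": [0],
  "grip": [1]
}}

```text
clock: 14.0
position: [0.5912, -0.0903, 0.122]
ee_rot: [0.986, -0.167, -0.0, 0.0]
ft_force: [0.2, -0.7, -13.5]
grip_width: 0.183
```

Emit:
{"api": "arm_command", "payload": {
  "slide": [
    [0,0,0],
    [0,0,0]
  ],
  "turn": [0,0],
  "grip": [1,1]
}}

```text
clock: 14.17
position: [0.5912, -0.0903, 0.122]
ee_rot: [0.986, -0.167, -0.0, 0.0]
ft_force: [0.6, -0.6, -15.6]
grip_width: 0.19
```

Emit:
{"api": "arm_command", "payload": {
  "slide": [
    [0,0,0],
    [0,0,0]
  ],
  "turn": [0,0],
  "grip": [1,1]
}}

```text
clock: 14.33
position: [0.5912, -0.0903, 0.1221]
ee_rot: [0.986, -0.167, -0.0, 0.0]
ft_force: [0.8, -0.2, -16.8]
grip_width: 0.186
```

The arm's controller integrates, so the force creeps up. I'll ease off more.

Emit:
{"api": "arm_command", "payload": {
  "slide": [
    [0,0,0.6]
  ],
  "turn": [0],
  "grip": [1]
}}

```text
clock: 14.42
position: [0.5915, -0.0903, 0.1219]
ee_rot: [0.986, -0.167, -0.0, 0.0]
ft_force: [-0.7, -0.4, -10.3]
grip_width: 0.186
```

Emit:
{"api": "arm_command", "payload": {
  "slide": [
    [0,0,0]
  ],
  "turn": [0],
  "grip": [1]
}}

```text
clock: 14.5
position: [0.5915, -0.0902, 0.122]
ee_rot: [0.986, -0.167, -0.0, 0.0]
ft_force: [-1.1, 0.3, -13.9]
grip_width: 0.185
```

Emit:
{"api": "arm_command", "payload": {
  "slide": [
    [0,0,0.1]
  ],
  "turn": [0],
  "grip": [1]
}}

```text
clock: 14.58
position: [0.5915, -0.0903, 0.122]
ee_rot: [0.986, -0.167, 0.0, 0.0]
ft_force: [-1.1, 0.1, -13.0]
grip_width: 0.188
```

Emit:
{"api": "arm_command", "payload": {
  "slide": [
    [0,0,0]
  ],
  "turn": [0],
  "grip": [1]
}}

```text
clock: 14.67
position: [0.5915, -0.0903, 0.122]
ee_rot: [0.986, -0.167, 0.0, 0.0]
ft_force: [-0.9, 0.7, -11.9]
grip_width: 0.187
```

Emit:
{"api": "arm_command", "payload": {
  "slide": [
    [0,0,0]
  ],
  "turn": [0],
  "grip": [1]
}}

```text
clock: 14.75
position: [0.5916, -0.0903, 0.122]
ee_rot: [0.986, -0.167, 0.0, 0.0]
ft_force: [-1.1, -0.4, -12.8]
grip_width: 0.189
```

Now steady at about 12.5 N. I'll hold while sampling.

Emit:
{"api": "arm_command", "payload": {
  "slide": [
    [0,0,0],
    [0,0,0]
  ],
  "turn": [0,0],
  "grip": [1,1]
}}

```text
clock: 14.92
position: [0.5916, -0.0903, 0.122]
ee_rot: [0.986, -0.167, 0.0, 0.0]
ft_force: [-1.5, -1.1, -10.8]
grip_width: 0.188
```

Emit:
{"api": "arm_command", "payload": {
  "slide": [
    [0,0,0],
    [0,0,0]
  ],
  "turn": [0,0],
  "grip": [1,1]
}}

```text
clock: 15.08
position: [0.5916, -0.0903, 0.122]
ee_rot: [0.986, -0.167, 0.0, 0.0]
ft_force: [-1.3, -2.0, -11.6]
grip_width: 0.187
```

Emit:
{"api": "arm_command", "payload": {
  "slide": [
    [0,0,0],
    [0,0,0]
  ],
  "turn": [0,0],
  "grip": [1,1]
}}

```text
clock: 15.25
position: [0.5916, -0.0902, 0.1219]
ee_rot: [0.986, -0.167, 0.0, 0.0]
ft_force: [-0.0, -0.3, -10.2]
grip_width: 0.189
```

Emit:
{"api": "arm_command", "payload": {
  "slide": [
    [0,0,-0.1],
    [0,0,0]
  ],
  "turn": [0,0],
  "grip": [1,1]
}}

```text
clock: 15.42
position: [0.5916, -0.0903, 0.1219]
ee_rot: [0.986, -0.167, 0.0, 0.0]
ft_force: [-1.3, 0.2, -9.4]
grip_width: 0.188
```

Emit:
{"api": "arm_command", "payload": {
  "slide": [
    [0,0,0],
    [0,0,0]
  ],
  "turn": [0,0],
  "grip": [1,1]
}}

```text
clock: 15.58
position: [0.5916, -0.0903, 0.1219]
ee_rot: [0.986, -0.167, 0.0, 0.0]
ft_force: [-0.7, -0.7, -9.3]
grip_width: 0.188
```

Emit:
{"api": "arm_command", "payload": {
  "slide": [
    [0,0,0],
    [0,0,0]
  ],
  "turn": [0,0],
  "grip": [1,1]
}}

```text
clock: 15.75
position: [0.5916, -0.0902, 0.1219]
ee_rot: [0.986, -0.167, 0.0, 0.0]
ft_force: [-0.2, 0.2, -9.9]
grip_width: 0.186
```

Emit:
{"api": "arm_command", "payload": {
  "slide": [
    [0,0,0],
    [0,0,0]
  ],
  "turn": [0,0],
  "grip": [1,1]
}}

```text
clock: 15.92
position: [0.5916, -0.0902, 0.1219]
ee_rot: [0.986, -0.167, 0.0, 0.0]
ft_force: [-0.2, -1.1, -9.7]
grip_width: 0.188
```

Steady at 9.7 N. I'll raise it to 12 and hold for two seconds.

Emit:
{"api": "arm_command", "payload": {
  "slide": [
    [0,0,-0.1],
    [0,0,0]
  ],
  "turn": [0,0],
  "grip": [1,1]
}}

```text
clock: 16.08
position: [0.5916, -0.0903, 0.1219]
ee_rot: [0.986, -0.167, 0.0, 0.0]
ft_force: [-0.7, -0.3, -10.1]
grip_width: 0.185
```

Emit:
{"api": "arm_command", "payload": {
  "slide": [
    [0,0,0],
    [0,0,0]
  ],
  "turn": [0,0],
  "grip": [1,1]
}}

```text
clock: 16.25
position: [0.5915, -0.0903, 0.1219]
ee_rot: [0.986, -0.167, 0.0, 0.0]
ft_force: [-0.3, 0.4, -10.5]
grip_width: 0.184
```

Emit:
{"api": "arm_command", "payload": {
  "slide": [
    [0,0,0],
    [0,0,0]
  ],
  "turn": [0,0],
  "grip": [1,1]
}}

```text
clock: 16.42
position: [0.5915, -0.0902, 0.1219]
ee_rot: [0.986, -0.167, 0.0, 0.0]
ft_force: [-0.5, -0.5, -10.9]
grip_width: 0.188
```

Emit:
{"api": "arm_command", "payload": {
  "slide": [
    [0,0,0],
    [0,0,0],
    [0,0,0],
    [0,0,0]
  ],
  "turn": [0,0,0,0],
  "grip": [1,1,1,1]
}}

```text
clock: 16.75
position: [0.5915, -0.0903, 0.1219]
ee_rot: [0.986, -0.167, 0.0, 0.0]
ft_force: [-1.1, -0.5, -10.9]
grip_width: 0.186
```

Emit:
{"api": "arm_command", "payload": {
  "slide": [
    [0,0,0],
    [0,0,0]
  ],
  "turn": [0,0],
  "grip": [1,1]
}}

```text
clock: 16.92
position: [0.5915, -0.0903, 0.1219]
ee_rot: [0.986, -0.167, -0.0, 0.0]
ft_force: [-1.4, -0.6, -11.0]
grip_width: 0.187
```

Emit:
{"api": "arm_command", "payload": {
  "slide": [
    [0,0,-0.1],
    [0,0,0],
    [0,0,0]
  ],
  "turn": [0,0,0],
  "grip": [1,1,1]
}}

```text
clock: 17.17
position: [0.5915, -0.0903, 0.1219]
ee_rot: [0.986, -0.167, -0.0, 0.0]
ft_force: [-1.0, 0.2, -11.2]
grip_width: 0.186
```

Emit:
{"api": "arm_command", "payload": {
  "slide": [
    [0,0,0],
    [0,0,0],
    [0,0,0]
  ],
  "turn": [0,0,0],
  "grip": [1,1,1]
}}

```text
clock: 17.42
position: [0.5915, -0.0903, 0.1219]
ee_rot: [0.986, -0.167, -0.0, 0.0]
ft_force: [-0.3, -1.3, -12.1]
grip_width: 0.181
```

Emit:
{"api": "arm_command", "payload": {
  "slide": [
    [0,0,0],
    [0,0,0],
    [0,0,0],
    [0,0,0]
  ],
  "turn": [0,0,0,0],
  "grip": [1,1,1,1]
}}

```text
clock: 17.75
position: [0.5915, -0.0903, 0.122]
ee_rot: [0.986, -0.167, -0.0, 0.0]
ft_force: [-0.8, 0.0, -12.6]
grip_width: 0.189
```

Emit:
{"api": "arm_command", "payload": {
  "slide": [
    [0,0,0],
    [0,0,0],
    [0,0,0],
    [0,0,0]
  ],
  "turn": [0,0,0,0],
  "grip": [1,1,1,1]
}}

```text
clock: 18.08
position: [0.5915, -0.0902, 0.122]
ee_rot: [0.986, -0.167, -0.0, 0.0]
ft_force: [-0.5, 0.2, -13.4]
grip_width: 0.187
```

Emit:
{"api": "arm_command", "payload": {
  "slide": [
    [0,0,0],
    [0,0,0],
    [0,0,0],
    [0,0,0]
  ],
  "turn": [0,0,0,0],
  "grip": [1,1,1,1]
}}

```text
clock: 18.42
position: [0.5915, -0.0903, 0.122]
ee_rot: [0.986, -0.167, -0.0, 0.0]
ft_force: [-0.1, -0.7, -13.9]
grip_width: 0.185
```

Emit:
{"api": "arm_command", "payload": {
  "slide": [
    [0,0,0],
    [0,0,0],
    [0,0,0],
    [0,0,0]
  ],
  "turn": [0,0,0,0],
  "grip": [1,1,1,1]
}}

```text
clock: 18.75
position: [0.5915, -0.0903, 0.122]
ee_rot: [0.986, -0.167, -0.0, 0.0]
ft_force: [-0.7, 0.6, -12.3]
grip_width: 0.191
```

Emit:
{"api": "arm_command", "payload": {
  "slide": [
    [0,0,0],
    [0,0,0],
    [0,0,0],
    [0,0,0]
  ],
  "turn": [0,0,0,0],
  "grip": [1,1,1,1]
}}

```text
clock: 19.08
position: [0.5915, -0.0903, 0.122]
ee_rot: [0.986, -0.167, -0.0, 0.0]
ft_force: [-1.1, 0.0, -14.1]
grip_width: 0.184
```

Emit:
{"api": "arm_command", "payload": {
  "slide": [
    [0,0,0],
    [0,0,0],
    [0,0,0],
    [0,0,0]
  ],
  "turn": [0,0,0,0],
  "grip": [1,1,1,1]
}}

```text
clock: 19.42
position: [0.5915, -0.0903, 0.122]
ee_rot: [0.986, -0.167, -0.0, 0.0]
ft_force: [-1.6, -0.6, -15.0]
grip_width: 0.183
```

Held for over two seconds at about 12–14 N. I'll lower the plug back to the stop, unload, and open.

Emit:
{"api": "arm_command", "payload": {
  "slide": [
    [0,0,0.5],
    [0,0,0.5],
    [0,0,0.4],
    [0,0,0],
    [0,0,0]
  ],
  "turn": [0,0,0,0,0],
  "grip": [1,1,1,1,1]
}}

```text
clock: 19.83
position: [0.5924, -0.0901, 0.1218]
ee_rot: [0.986, -0.167, 0.001, -0.0]
ft_force: [-0.8, 0.5, -2.1]
grip_width: 0.186
```

Emit:
{"api": "arm_command", "payload": {
  "slide": [
    [0,0,0],
    [0,0,0],
    [0,0,0],
    [0,0,0]
  ],
  "turn": [0,0,0,0],
  "grip": [1,1,1,1]
}}

```text
clock: 20.17
position: [0.592, -0.0902, 0.1211]
ee_rot: [0.986, -0.167, 0.001, -0.0]
ft_force: [-0.3, 0.1, -0.8]
grip_width: 0.187
```

Emit:
{"api": "arm_command", "payload": {
  "slide": [
    [0,0,0],
    [0,0,0],
    [0,0,0],
    [0,0,0],
    [0,0,0],
    [0,0,0]
  ],
  "turn": [0,0,0,0,0,0],
  "grip": [0.75,0.65,0.55,0.45,0.4,0.4]
}}

```text
clock: 20.67
position: [0.5916, -0.0903, 0.1207]
ee_rot: [0.986, -0.167, 0.0, 0.0]
ft_force: [0.3, 0.8, -0.0]
grip_width: 0.6
```

Emit:
{"api": "arm_command", "payload": {
  "slide": [
    [0,0,-10],
    [0,0,-20],
    [0,0,-30],
    [0,0,-30],
    [0,0,-30],
    [0,0,-20],
    [0,0,0],
    [0,0,0]
  ],
  "turn": [0,0,0,0,0,0,0,0],
  "grip": [0.4,0.4,0.4,0.4,0.4,0.4,0.4,0.4]
}}

```text
clock: 21.33
position: [0.5922, -0.0902, 0.2625]
ee_rot: [0.986, -0.167, 0.002, 0.0]
ft_force: [-0.2, 1.0, -1.0]
grip_width: 0.598
```

```bash
python3 st.py
python3 - <<'E'
from h import *
s=manip.camera("scene");t=manip.camera("top"); cv2.imwrite("pics/s7.png",s);cv2.imwrite("pics/t7.png",t)
f=lambda im,u,v,w,h:cv2.resize(cv2.convertScaleAbs(im[v:v+h,u:u+w],alpha=1.6),(390,580),interpolation=cv2.INTER_CUBIC)
cv2.imwrite("pics/c14.png",np.hstack([f(s,227,130,56,83),f(s,215,120,135,200)]))
E
```

```text
21.3333 [ 0.5922 -0.0902  0.2625] [ 0.986  -0.1668  0.0015  0.    ] [-0.169   0.965  -0.9803] [ 0.0312  0.0453 -0.026 ] 0.5979658721448284
```

View pics/c14.png

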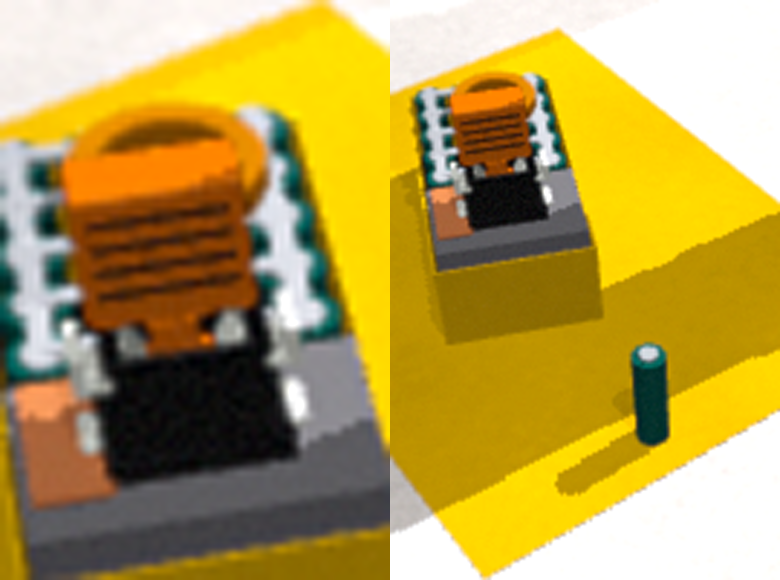

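The plug stands upright in the socket, with its handle at about (160,240) in the crop and both jaws closed over the head. The gripper is clear, and the tape and cell are unmoved. I'll hand in.

```bash
python3 -c "
from workcell import manip
print(manip.hand_in())"
```

```text
the job is handed in; nothing more can be done
None
```

The orange plug is in the socket, latched, tug-tested and let go. I handed in at about 21 s of the 51 s allowed. `hand_in()` gives no verdict.

- **Seating:** The plug met a solid stop at TCP height 0.1205 m, against a predicted home height of 0.1204 m. I pressed up to about 20 N there. My force samples did not catch the snap itself.
- **Latch play:** On the pull the plug rose about 1.2 mm, then held stiffly.
- **Tug:** The upward pull stayed above about 8 N from 13.5 s to 19.4 s, and its last two seconds read 12.1 to 15.0 N. These wrist readings include about 0.7 N of plug weight. The hold was not perfectly steady, because the arm's controller creeps under load.
- **Over your 16 N limit:** Early in the pull one wrist reading touched 16.8 N. Less the plug's weight that is about 16 N on the latch, at or slightly above your limit but below the 18 N failure line. I eased off at once.
- **Final check:** In the last scene picture the plug stands upright in the socket with both jaws over its head and the gripper clear. The tape and cell look unmoved. I did not check the bus bar in a late picture, but the arm never went down near it.

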